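Unstack the power stage onto its holders

TASK

Take apart the pile on the dark assembly block and set each part on its own holder: the capacitor upright in the round cup, the heat sink fins up on the short saddle, and the thin plate flat on the long saddle, each centred, the last two lengthwise between the saddle's end lips. The plate can only be gripped once it has been slid part way out of the block's open end. Do not disturb the shaft coupling, the linear bearing and the yellow tape roll that stand nearby, and let go of everything at the end.

Things in the scene. Friction and masses are not known exactly. Their poses are not given: they have to be found in the camera images.
- assembly_block: Fixed dark block, 130 (x -55 to +75 mm) x 82 x 30 mm; origin at bench level. Its top (z 30 mm) is a channel floor along x: rails 5 mm high, inner faces at y -33 and +33 mm, from x -55 to +45 mm; behind them the top is bare, room for closed fingertips. The plate, with heat sink and capacitor on it, lies here; its way out is toward the block's -x (roughly toward the robot).
- spreader_plate: Thin loose aluminium plate, 94 (x) x 60 (y) x 4 mm, 60 g; origin: centre of underside. Starts in the block's channel, about 3 mm free at each rail, centre near block x -6 mm, +x end near block x +41 mm. Slides when pushed at that end; 30 to 38 mm out, its 60 mm width can be gripped from above beyond the block's edge (x -55); 47 mm out it tips off. Either way round is right.
- heat_sink: Loose aluminium heat sink, 40 (x, across the fins) x 60 (y, along the fins) x 26 mm, about 90 g; origin at the centre of its underside, fins up. Starts on the plate, its y along the plate's x. Grip it across its 40 mm, above the rails. Either way round is right.
- capacitor: Loose blue cylindrical capacitor, 35 mm diameter, 56 mm tall (body 53 mm), about 60 g, standing upright on the heat sink; origin at the centre of its underside.
- cup_seat (a point): Centre of the inner floor of the fixed round grey cup, 20 mm above the bench: inner diameter 50 mm, outer 62 mm, rim 32 mm above the bench, on a 66 mm square foot. The capacitor's place.
- short_saddle_seat (a point): Centre of the flat top (45 mm above the bench) of the fixed short grey steel saddle: a bar 28 mm wide (y), long way along x, with a lip 6 mm thick and 6 mm high at each end; 74 mm between the lips. The heat sink's place: its 60 mm length along the saddle's x, overhanging 6 mm at each side.
- long_saddle_seat (a point): Centre of the flat top (45 mm above the bench) of the fixed long grey steel saddle: a bar 36 mm wide (y), long way along x, with a lip 6 mm thick and 6 mm high at each end; 108 mm between the lips. The plate's place: its 94 mm length along the saddle's x, overhanging 12 mm at each side.
- coupling: Bystander: small white shaft coupling with a red band, 25 mm diameter, 34 mm tall, standing loose; origin at the centre of its underside.
- linear_bearing: Bystander: small plain metal linear bearing, a sleeve 19 mm in diameter and 30 mm tall, standing loose; origin at the centre of its underside.
- yellow_tape: Bystander: loose roll of yellow tape lying flat, 92 mm diameter, 19 mm high; origin at the centre of its underside.
Not all that is in view belongs to the job. What is meant by the capacitor is not pink, and is the larger of those in its own colour.

How it is judged:
By the outcome, as a careful person would: the job done as asked, in the order asked, and still so for the second after the job is handed in, with the robot touching nothing.
It also fails if it takes over 115 s, if anything falls off the work surface, if the arm or the gripper's body presses on something with over 40 N, if the wrist force passes 120 N, or if a joint passes its speed limit or range.

ROBOT

A 7-joint arm with a two-finger parallel gripper is mounted at the origin on a cart in front of the work surface, level with it; the furniture and walls round the work are solid. World frame = base frame: x ahead of the robot, y to its left, z up, the work surface at z = 0. Lengths are in m, angles in rad, forces in N, time in s.
With the tool pointing down it reaches from about 0.425 to 0.875 m from the base axis. Payload 8.4 kg.
Tool frame: the origin (TCP) lies midway between the tips of the shut fingers; the grasp point (between the pads) lies 19 mm behind it; z points along the fingers, y is the line along which they close (so a half turn about z gives the same grasp; the last joint's range is limited). The gripper opens to 85 mm and grips with 20 to 120 N. Pads are 22 mm wide; open, the fingers measure 114 mm over their backs; the gripper's body (76 mm by 85 mm) begins 54 mm behind the grasp point. The pads swing forward as they close: fully open they stand 13 mm farther back than shut.
Start: joints at [1.224, 0.333, 0.04, 1.465, -0.013, 1.343, -0.059], TCP at [0.159, -0.63, 0.231] pointing down, gripper open.
Joint ranges: [-2.58, 2.58], [-0.38, 2.09], [-1.3, 1.39], [0.25, 2.4], [-1.5, 4.64], [0.08, 2.09], [-2.65, 2.65]. Speed limits (rad/s): [2.22, 2.22, 2.79, 2.79, 3.14, 3.14, 3.14].

INTERFACE

Orientations are given as [roll, pitch, yaw] about the fixed x, y, z axes, in that order (R = Rz(yaw) Ry(pitch) Rx(roll)).
In Python, from rig import robot gives the robot as it stands.
- The arm moves only by the tool move_arm, never from a script. Its argument "plan" is a list of rows, each an object of numbers: "hand": the opening, from -1 (shut) to 1 (fully open); "tx", "ty", "tz": the shift along the tool's x, y, z normalised to -1 to 1, where 1 is 500 mm; "spin": the turn about the tool's z normalised to -1 to 1, where 1 is 0.5 rad. A call has 1 to 5 rows; each row is the pose to reach, as a shift and turn from the pose commanded when the call began, along the tool's axes at that moment; what a row does not reach only later rows make up. A row lasts 1/12 s, in which the tool goes at most 41.7 mm and 7.16 degrees, less where a joint would pass 70% of its speed; a pose out of reach is approached as far as the arm can. A call with a number of a shift or a turn outside -1 to 1 is refused whole. A call with a gripper value outside its range is refused whole. The fingers move at their own pace and stop on an object; "grip_force" is the grip in N (left out, the last holds). Time passes only in rows, so rows that repeat a pose let the fingers close. It gives the time, the measured TCP pose, the force, the opening and the grip force at its end, in the units of the state.
- robot.sense(): the state, without advancing time (a new reading comes with each control period).
- robot.get_image(name): name is "side" or "top" or "wrist"; returns a dict with "image" (480x640x3 uint8, blue, green, red), "fov_y" (degrees; the focal length in pixels is half the picture's height over the tangent of half this angle, whatever the lens; pixels are square), "cx", "cy" (the principal point, pixels), "k1" (the pictures are not rectified: a ray, as slopes to the right and down, at radius r is drawn at 1 + k1 r^2 times it, then the intrinsics apply), "T" (4x4, takes a point from camera to world coordinates); the wrist camera has in their place "T_tool_cam" (4x4, takes a point from camera to tool coordinates, whose origin is the TCP and whose axes are the flange's). Camera axes: x right, y down, z forward; pixel columns grow to the right and rows downward; lengths in m; the calibration is good to about 2 mm. A picture is of the moment at which its call begins: read the wrist's pose just before it. There is no depth.
- robot.job_done(): hands the job in; it is judged then, once.
The state is a dict: "clock": time; "q": joint angles; "dq": joint speeds; "tau": joint torques, N m; "position": TCP position; "eef_rot": TCP orientation; "force": force on the tool from outside, world axes, zero at the start; "ft_torque": the same for the moment, N m; "finger_gap": finger opening in m; "gripper_force": force on a finger pad.
Only numpy, scipy, OpenCV 4.12 (cv2) and the standard library are available. Lean on these libraries where they do the work, as an engineer would, in place of code of your own. Each camera call takes 0.05 s, during which the arm holds its last target. There are 200 camera calls.

## Working session

There is one attempt and no reset: what is moved stays moved. The work goes in short steps, Python scripts to look and compute and a tool call to move; the robot and the scene stay as the last step left them, time stands still between calls to the robot, and variables do not carry over. Pictures are saved under pics/ and viewed, at most 14 in all, crops included, and the job is handed in when it is done.

Besides the shell and the picture viewer there is one more tool, called after ">>>" as name(argument=value, ...) on one line, values as JSON. move_arm: Moves the arm, as the interface text tells. Its arguments: {"type":"object","properties":{"plan":{"type":"array"},"grip_force":{"type":"number"}},"required":["plan"]}

```bash
mkdir -p pics; ls
cat > h.py <<'E'
import numpy as np, cv2
from rig import robot
from scipy.spatial.transform import Rotation as R
def state():
    s=robot.sense(); return s
def ray(im,u,v,T):
    f=240/np.tan(np.radians(im["fov_y"])/2)
    d=np.array([(u-im["cx"])/f,(v-im["cy"])/f]); p=d.copy()
    for _ in range(30): p=d/(1+im["k1"]*(p@p))
    T=np.array(T); r=T[:3,:3]@np.array([p[0],p[1],1]); return T[:3,3],r
def onz(im,u,v,z,T=None):
    o,r=ray(im,u,v,im["T"] if T is None else T); return (o+r*(z-o[2])/r[2])[:3]
def proj(im,P,T=None):
    T=np.array(im["T"] if T is None else T); c=np.linalg.inv(T)@np.append(P,1); f=240/np.tan(np.radians(im["fov_y"])/2)
    p=c[:2]/c[2]; p=p*(1+im["k1"]*(p@p)); return p*f+[im["cx"],im["cy"]]
def toolT(s):
    T=np.eye(4); T[:3,:3]=R.from_euler('xyz',s["eef_rot"]).as_matrix(); T[:3,3]=s["position"]; return T
def wrist():
    s=robot.sense(); im=robot.get_image("wrist"); im["T"]=toolT(s)@np.array(im["T_tool_cam"]); return im
E
python3 - <<'E'
from h import *
for n in("top","side"):
    im=robot.get_image(n); cv2.imwrite(f"pics/{n}0.png",im["image"]); print(n,im["fov_y"],im["cx"],im["cy"],im["k1"],np.round(im["T"],3).tolist())
s=robot.sense(); print(s)
E
```

```text
pics
top 51.27726324961932 313.8351320326845 242.80822710417004 0.04532047352528851 [[0.007, -0.988, 0.152, 0.434], [-1.0, -0.006, 0.008, -0.151], [-0.007, -0.152, -0.988, 1.056], [0.0, 0.0, 0.0, 1.0]]
side 46.50170237312615 323.5246816568605 239.42301036600605 0.05632061710210641 [[0.996, -0.036, 0.082, 0.487], [-0.089, -0.533, 0.842, -1.073], [0.013, -0.846, -0.534, 0.683], [0.0, 0.0, 0.0, 1.0]]
{'clock': 0.1, 'q': array([ 1.22379653,  0.33386246,  0.03987981,  1.46615351, -0.0133697 ,
        1.34329971, -0.05851168]), 'dq': array([ 0.00033563,  0.00047613, -0.00072176, -0.00190283, -0.00107013,
       -0.00052778,  0.00215181]), 'tau': array([ 3.90151530e-03, -6.60011172e+01,  1.37007281e+00, -4.06472290e+01,
        1.69879751e-02,  9.09973285e-03,  4.49122808e-05]), 'position': array([ 0.15929107, -0.62976846,  0.23051029]), 'eef_rot': array([-3.14014079e+00,  1.29645948e-04,  2.47773692e-01]), 'force': array([-0.66609282,  0.33667679,  0.32996745]), 'ft_torque': array([-0.02725796,  0.00174875, -0.03882014]), 'gripper_force': 0.0, 'finger_gap': 0.08545854680102331}
```

```bash
sleep 1
```

```text
(no output)
```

View pics/top0.png

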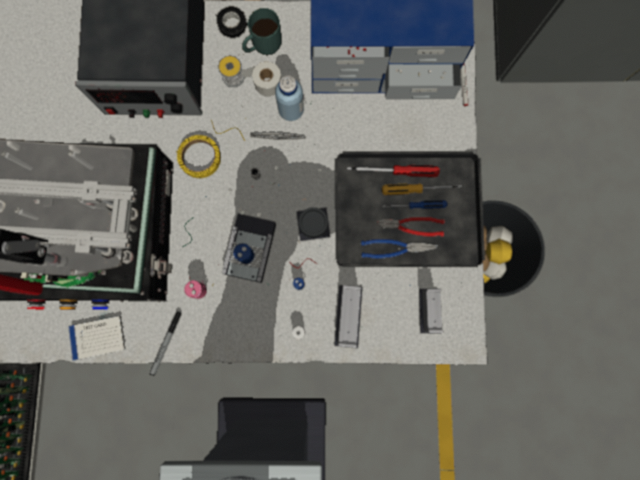

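View pics/side0.png

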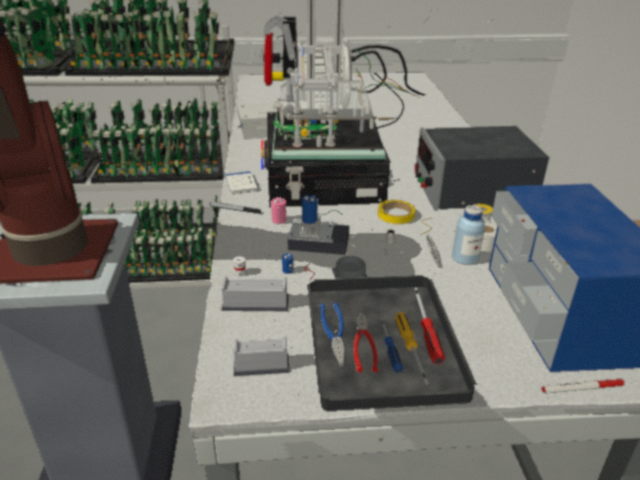

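The top view shows the block with the pile at about (250,248), with the blue capacitor at (244,253). The cup is at (313,223), the long saddle at (348,316) and the short saddle at (431,311). The coupling is at (298,332), the bearing at (256,173) and the tape at (199,156). Decoys are a small blue capacitor at (299,283) and a pink one at (195,289). The side view agrees.

Run:
```python
from h import *
im=robot.get_image("top"); I=im["image"]
for n,u,v,z in [("blk",250,248,.03),("captop",244,253,.116),("cup",313,223,.03),("long",348,316,.045),("short",431,311,.045),("coup",298,332,.03),("bear",256,173,.03),("tape",199,156,.015),("smallblue",299,283,.03),("pink",195,289,.03)]:
    print(n,np.round(onz(im,u,v,z),3))
c=cv2.resize(I[190:360,180:460],None,fx=2.85,fy=2.85,interpolation=cv2.INTER_CUBIC); cv2.imwrite("pics/top_crop.png",c)
w=wrist(); cv2.imwrite("pics/w0.png",w["image"]); print(w["fov_y"],np.round(w["T_tool_cam"],3).tolist())
```

```text
blk [ 0.58  -0.011  0.03 ]
captop [ 0.558 -0.011  0.116]
cup [ 0.634 -0.141  0.03 ]
long [ 0.442 -0.212  0.045]
short [ 0.453 -0.378  0.045]
coup [ 0.41  -0.112  0.03 ]
bear [ 0.741 -0.019  0.03 ]
tape [0.783 0.107 0.015]
smallblue [ 0.508 -0.113  0.03 ]
pink [0.495 0.099 0.03 ]
67.1834565250495 [[0.0, -0.96, -0.281, 0.071], [1.0, 0.0, -0.001, 0.001], [0.001, -0.281, 0.96, -0.143], [0.0, 0.0, 0.0, 1.0]]
```

View pics/top_crop.png

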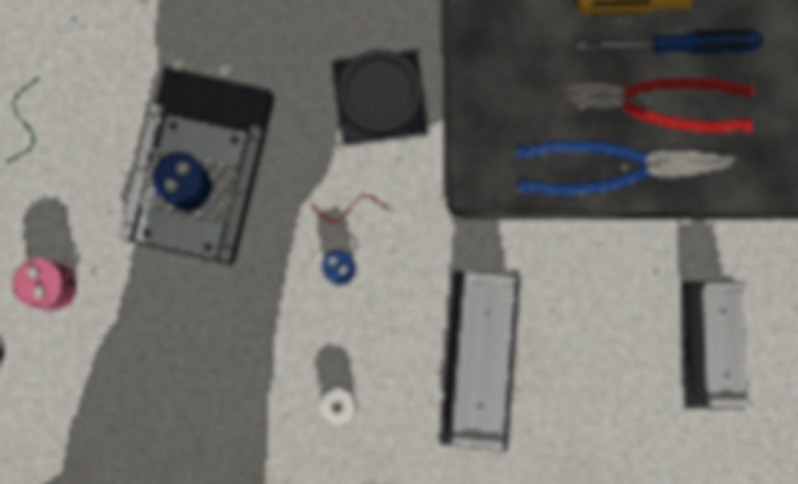

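The crop confirms the layout. The block's bare end faces +x (up), it is yawed about -11°, and the saddles run roughly along world x. I'll move over the saddles first for a closer look on the way.

>>> move_arm(plan=[{"hand": 1,"tx": 0.23,"ty": -0.17,"tz": -0.035,"spin": 0},{"hand": 1,"tx": 0.23,"ty": -0.17,"tz": -0.035,"spin": 0},{"hand": 1,"tx": 0.23,"ty": -0.17,"tz": -0.035,"spin": 0},{"hand": 1,"tx": 0.23,"ty": -0.17,"tz": -0.035,"spin": 0},{"hand": 1,"tx": 0.23,"ty": -0.17,"tz": -0.035,"spin": 0}])

```text
clock: 0.62
position: [0.255, -0.5157, 0.2499]
eef_rot: [3.141, -0.002, 0.255]
force: [0.8, -0.5, 0.4]
finger_gap: 0.0855
gripper_force: 0.0
```

>>> move_arm(plan=[{"hand": 1,"tx": 0.23,"ty": -0.17,"tz": -0.035,"spin": 0},{"hand": 1,"tx": 0.23,"ty": -0.17,"tz": -0.035,"spin": 0},{"hand": 1,"tx": 0.23,"ty": -0.17,"tz": -0.035,"spin": 0},{"hand": 1,"tx": 0.23,"ty": -0.17,"tz": -0.035,"spin": 0},{"hand": 1,"tx": 0.23,"ty": -0.17,"tz": -0.035,"spin": 0}])

```text
clock: 1.03
position: [0.3447, -0.405, 0.2672]
eef_rot: [3.141, -0.002, 0.255]
force: [-0.4, -1.3, -0.4]
finger_gap: 0.0856
gripper_force: 0.0
```

>>> move_arm(plan=[{"hand": 1,"tx": 0.23,"ty": -0.17,"tz": -0.035,"spin": 0.6},{"hand": 1,"tx": 0.23,"ty": -0.17,"tz": -0.035,"spin": 0.6},{"hand": 1,"tx": 0.23,"ty": -0.17,"tz": -0.035,"spin": 0.6},{"hand": 1,"tx": 0.23,"ty": -0.17,"tz": -0.035,"spin": 0.6},{"hand": 1,"tx": 0.23,"ty": -0.17,"tz": -0.035,"spin": 0.6}])

```text
clock: 1.45
position: [0.4353, -0.2934, 0.2846]
eef_rot: [-3.14, -0.002, -0.045]
force: [0.1, -0.6, 1.4]
finger_gap: 0.0853
gripper_force: 0.0
```

Run:
```python
from h import *
import pickle
s=robot.sense(); print(np.round(s["position"],4),np.round(s["eef_rot"],3),np.round(s["q"],3),np.abs(s["dq"]).max())
w=wrist(); cv2.imwrite("pics/w1.png",w["image"]); pickle.dump(w,open("w1.pkl","wb"))
```

```text
[ 0.4353 -0.2934  0.2846] [-3.14e+00 -2.00e-03 -4.50e-02] [ 0.761  0.068 -0.264  1.674  0.016  1.4   -1.121] 0.10699024954948469
```

View pics/w1.png

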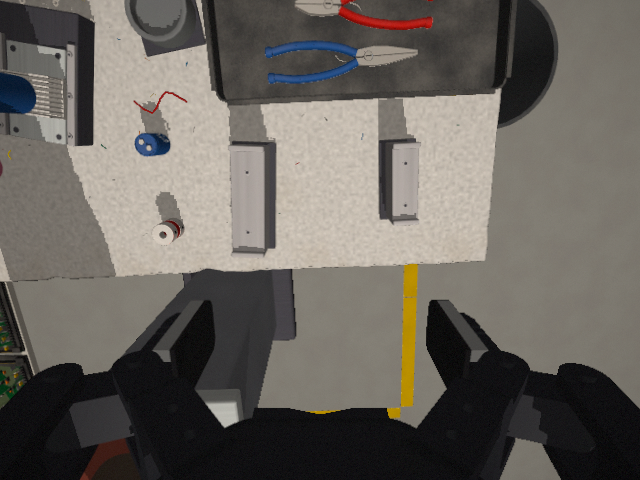

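The wrist view shows the long saddle top at about (233–271, 142–250) and the short saddle top at (391–418, 142–218), both with screw holes on the centreline. The coupling is at (167,232), and the cup is at (160,12), partly out of view. Next I'll measure the saddles.

Run:
```python
from h import *
import pickle
w=pickle.load(open("w1.pkl","rb")); I=w["image"]
# screw holes: dark blobs inside saddle tops
g=cv2.cvtColor(I,cv2.COLOR_BGR2GRAY)
for n,(u0,v0,u1,v1) in dict(long=(236,152,266,246),short=(395,152,416,214)).items():
    p=g[v0:v1,u0:u1]; m=(p<np.median(p)-35).astype(np.uint8)
    k,l,st,c=cv2.connectedComponentsWithStats(m)
    for i in range(1,k):
        if st[i,4]>2: u,v=c[i]+[u0,v0]; print(n,st[i,4],np.round([u,v],1),np.round(onz(w,u,v,.045),4))
for v in (165,200,235): print("long row",v,g[v,222:285].tolist())
for v in (165,205): print("short row",v,g[v,372:428].tolist())
print("lcol",g[132:262,255].tolist()); print("scol",g[132:228,410].tolist())
big=np.hstack([cv2.resize(I[125:265,220:285],None,fx=4,fy=4,interpolation=cv2.INTER_CUBIC),cv2.resize(I[125:265,370:435],None,fx=4,fy=4,interpolation=cv2.INTER_CUBIC)]); cv2.imwrite("pics/sad.png",big)
```

```text
long 188 [264.5 198.5] [ 0.4443 -0.2347  0.045 ]
long 7 [246.7 172. ] [ 0.473  -0.2184  0.045 ]
long 7 [247.7 232. ] [ 0.4082 -0.213   0.045 ]
short 9 [405. 163.] [ 0.4749 -0.3839  0.045 ]
short 9 [405. 205.] [ 0.4306 -0.3848  0.045 ]
long row 165 [190, 192, 190, 186, 187, 189, 191, 175, 136, 162, 164, 163, 162, 158, 158, 159, 160, 161, 165, 163, 164, 165, 163, 163, 160, 158, 160, 160, 163, 163, 164, 166, 168, 168, 166, 168, 167, 168, 168, 169, 169, 155, 117, 76, 74, 74, 73, 70, 69, 69, 67, 69, 68, 88, 154, 189, 187, 183, 181, 184, 184, 186, 189]
long row 200 [186, 186, 188, 188, 184, 179, 185, 195, 175, 138, 162, 162, 162, 161, 159, 159, 160, 161, 162, 163, 165, 167, 165, 165, 162, 161, 160, 162, 162, 163, 165, 164, 165, 165, 167, 167, 168, 167, 165, 166, 167, 159, 121, 75, 74, 73, 74, 69, 66, 69, 68, 71, 65, 113, 164, 182, 182, 182, 184, 184, 189, 193, 196]
long row 235 [194, 194, 192, 188, 184, 182, 187, 189, 189, 169, 147, 160, 159, 162, 159, 160, 160, 159, 162, 164, 166, 168, 168, 166, 165, 162, 164, 164, 164, 165, 165, 167, 165, 165, 168, 171, 170, 169, 165, 164, 167, 158, 117,
[... 1081 characters left out ...]
67, 167, 165, 166, 165, 165, 166, 166, 165, 166, 167, 166, 166, 167, 167, 166, 167, 165, 165, 167, 167, 166, 168, 167, 167, 167, 168, 167, 167, 159, 104, 103, 104, 102, 87, 80, 112, 161, 170, 174, 179, 193, 185, 189, 192]
scol [191, 189, 138, 117, 116, 116, 78, 67, 65, 70, 84, 133, 160, 167, 170, 169, 145, 158, 160, 160, 161, 160, 160, 160, 161, 160, 161, 159, 159, 159, 159, 159, 161, 159, 159, 160, 161, 159, 160, 161, 161, 161, 161, 160, 161, 162, 162, 163, 162, 162, 163, 162, 162, 163, 162, 162, 160, 163, 163, 163, 163, 163, 165, 163, 164, 164, 163, 165, 164, 164, 166, 164, 165, 166, 166, 167, 166, 168, 167, 167, 167, 167, 162, 103, 103, 103, 92, 79, 119, 164, 173, 178, 176, 184, 195, 195]
```

View pics/sad.png

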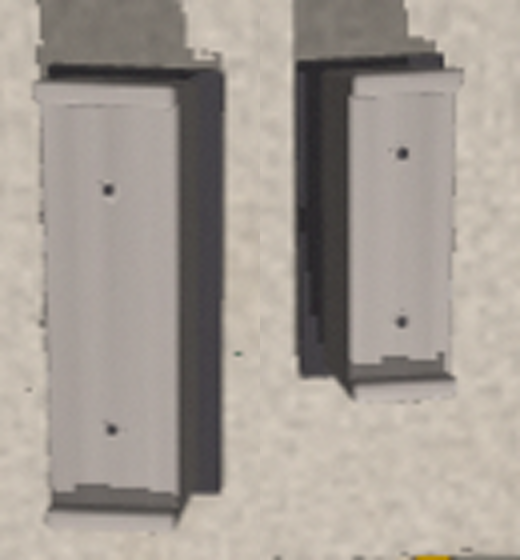

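The screw holes give the long saddle seat at about (0.4406, -0.2157) with yaw about -0.08, and the short one at (0.4528, -0.3844) with yaw about 0.02. The hole spacings are 0.6 of the lip gaps, which supports this. Next I'll look at the pile.

>>> move_arm(plan=[{"hand": 1,"tx": 0.085,"ty": -0.24,"tz": -0.02,"spin": 0},{"hand": 1,"tx": 0.085,"ty": -0.24,"tz": -0.02,"spin": 0},{"hand": 1,"tx": 0.085,"ty": -0.24,"tz": -0.02,"spin": 0},{"hand": 1,"tx": 0.085,"ty": -0.24,"tz": -0.02,"spin": 0}])

```text
clock: 1.83
position: [0.4824, -0.1744, 0.2945]
eef_rot: [-3.14, -0.002, -0.045]
force: [0.7, 1.5, -0.0]
finger_gap: 0.0852
gripper_force: 0.0
```

>>> move_arm(plan=[{"hand": 1,"tx": 0.085,"ty": -0.24,"tz": -0.02,"spin": 0.31},{"hand": 1,"tx": 0.085,"ty": -0.24,"tz": -0.02,"spin": 0.31},{"hand": 1,"tx": 0.085,"ty": -0.24,"tz": -0.02,"spin": 0.31},{"hand": 1,"tx": 0.085,"ty": -0.24,"tz": -0.02,"spin": 0.31},{"hand": 1,"tx": 0.085,"ty": -0.24,"tz": -0.02,"spin": 0.31}])

```text
clock: 2.25
position: [0.5295, -0.0611, 0.3037]
eef_rot: [-3.141, 0.0, -0.203]
force: [-0.0, -0.9, 0.1]
finger_gap: 0.0852
gripper_force: 0.0
```

Run:
```python
from h import *
import pickle
w=pickle.load(open("w1.pkl","rb"))
for n,L,Rr in (("long",[(230.2,165),(231.8,235)],[(263.6,165),(263.5,235)]),("short",[(391.8,165),(391.8,205)],[(417.8,165),(417.3,205)])):
    l=[onz(w,*p,.045) for p in L]; r=[onz(w,*p,.045) for p in Rr]
    print(n,np.round(np.array(l+r)[:,:2],4).tolist(),"yaw",[round(float(np.arctan2(*(e[0]-e[1])[1::-1])),3) for e in(l,r)])
s=robot.sense(); print(np.round(s["position"],4),np.round(s["eef_rot"],3),np.round(s["q"],3),np.abs(s["dq"]).max())
w=wrist(); cv2.imwrite("pics/w2.png",w["image"]); pickle.dump(w,open("w2.pkl","wb"))
```

```text
long [[0.481, -0.2019], [0.4056, -0.1951], [0.4794, -0.2368], [0.404, -0.2301]] yaw [-0.089, -0.089]
short [[0.4735, -0.3702], [0.4312, -0.3706], [0.4723, -0.3973], [0.43, -0.398]] yaw [0.009, 0.016]
[ 0.5295 -0.0611  0.3037] [-3.141  0.    -0.203] [ 0.484  0.096 -0.484  1.614  0.044  1.443 -1.777] 0.06354605342645028
```

View pics/w2.png

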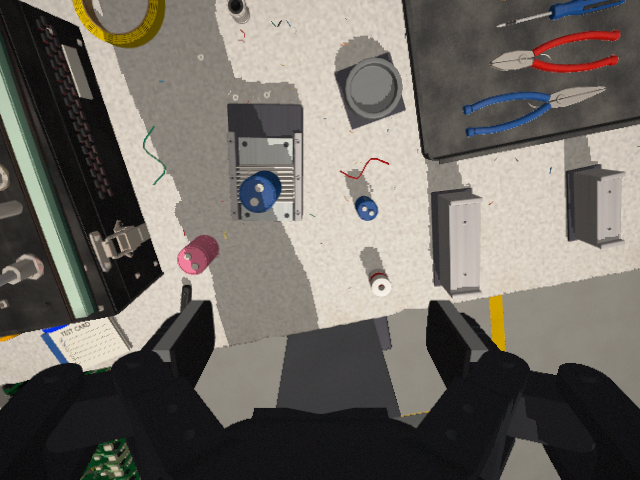

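The pile is at about (265,170), and the block is aligned with the tool (yaw -0.203). The cup is at (372,87), the capacitor top at (258,188), the coupling at (380,284) and the bearing at (237,10). The fin direction needs checking, so I'll zoom in.

Run:
```python
from h import *
import pickle
w=pickle.load(open("w2.pkl","rb")); I=w["image"]
cv2.imwrite("pics/w2c.png",cv2.resize(I[95:230,220:315],None,fx=4.4,fy=4.4,interpolation=cv2.INTER_CUBIC))
# cup: rim circle via edges
c=cv2.cvtColor(I,cv2.COLOR_BGR2GRAY)[40:135,325:415]; c=cv2.resize(c,None,fx=4,fy=4,interpolation=cv2.INTER_CUBIC)
h=cv2.HoughCircles(c,cv2.HOUGH_GRADIENT,1,15,param1=80,param2=40,minRadius=60,maxRadius=140)
for x,y,r in (h[0][:6] if h is not None else []):
    u,v=x/4+325-.375,y/4+40-.375; print("cup",np.round([u,v,r/4],1),np.round(onz(w,u,v,.032),4),np.round(onz(w,u,v,.020),4), "diam@32mm",np.round(np.linalg.norm(onz(w,u+r/4,v,.032)-onz(w,u-r/4,v,.032)),4))
```

```text
cup [372.8  90.   27.7] [ 0.6333 -0.1404  0.032 ] [ 0.6343 -0.1423  0.02  ] diam@32mm 0.0593
cup [373.5  84.8  27.9] [ 0.6383 -0.1421  0.032 ] [ 0.6394 -0.144   0.02  ] diam@32mm 0.0595
cup [370.2  87.   26.8] [ 0.6368 -0.1383  0.032 ] [ 0.6379 -0.1401  0.02  ] diam@32mm 0.0574
cup [376.   87.8  31. ] [ 0.6348 -0.1442  0.032 ] [ 0.6358 -0.1462  0.02  ] diam@32mm 0.0663
cup [369.2  91.5  27.1] [ 0.6325 -0.1365  0.032 ] [ 0.6335 -0.1382  0.02  ] diam@32mm 0.0582
cup [375.5  93.   23.8] [ 0.6297 -0.1428  0.032 ] [ 0.6306 -0.1447  0.02  ] diam@32mm 0.0511
```

View pics/w2c.png

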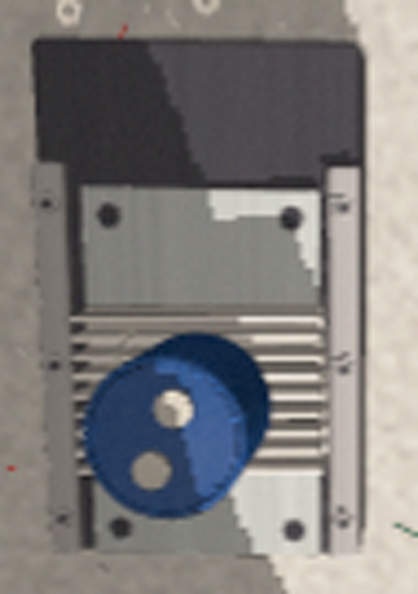

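The zoom shows the fins running across the channel (block y), so the heat sink's 40 mm width lies along block x. That means turning the gripper 90° to grip it. I'll compute the positions.

Run:
```python
from h import *
import pickle
w=pickle.load(open("w2.pkl","rb")); I=w["image"]
Z=lambda x,y:(220+x/4.4-.4,95+y/4.4-.4)
for n,x,y,z in [("blk far L",35,40,.03),("blk far R",363,42,.03),("rail nearL",52,552,.035),("rail nearR",360,552,.035),("railinner L top",64,165,.035),("railinner R top",328,165,.035),("pl far L",82,187,.034),("pl far R",322,187,.034),("pl near L",95,552,.034),("pl near R",322,552,.034),("hs farL",72,318,.06),("hs farR",323,318,.06),("hs nearL",80,475,.06),("hs nearR",323,475,.06)]:
    print(n,np.round(onz(w,*Z(x,y),z)[:2],4))
r=[onz(w,*Z(x,y),.113)[:2] for x,y in((86,430),(246,430),(165,515),(165,357))]; print("cap edge",np.round(r,4).tolist())
# cap by mask: circle of known radius fit to silhouette points on the camera side
hsv=cv2.cvtColor(I,cv2.COLOR_BGR2HSV); m=cv2.inRange(hsv,(95,90,30),(130,255,255)); m[:,:230]=0;m[:,310:]=0;m[:150]=0;m[225:]=0
c=max(cv2.findContours(m,0,1)[0],key=cv2.contourArea)[:,0]
P=np.array([onz(w,u,v,.113)[:2] for u,v in c]); 
from scipy.optimize import least_squares
cen=np.array([.555,-.01]); cam=w["T"][:2,3]
for _ in range(10):
    d=P-cen; k=(d@((cen-cam)/np.linalg.norm(cen-cam)))> 0.0
    k=~k if False else k
    res=least_squares(lambda q:np.linalg.norm(P[k]-q[:2],axis=1)-.0175,cen,loss="soft_l1",f_scale=.001); cen=res.x
print("cap far-side fit",np.round(cen,4),k.sum(),res.cost, "cam",np.round(cam,3))
# cup via dark/grey segmentation: foot corners midpoint
g=cv2.cvtColor(I,cv2.COLOR_BGR2GRAY); print("cup rows",g[88,330:412].tolist()); print("cup col",g[48:132,373].tolist())
```

```text
blk far L [0.6516 0.0161]
blk far R [ 0.6346 -0.0632]
rail nearL [0.5263 0.045 ]
rail nearR [ 0.5098 -0.0352]
railinner L top [0.6211 0.0157]
railinner R top [ 0.6078 -0.0487]
pl far L [0.6152 0.0129]
pl far R [ 0.6029 -0.046 ]
pl near L [0.5238 0.0341]
pl near R [ 0.5116 -0.0252]
hs farL [0.5853 0.0176]
hs farR [ 0.5731 -0.0414]
hs nearL [0.5481 0.0257]
hs nearR [ 0.536 -0.033]
cap edge [[0.5641, 0.008], [0.5573, -0.0251], [0.5431, -0.0039], [0.5756, -0.0122]]
cap far-side fit [ 0.5596 -0.0088] 53 3.5682260603743925e-06 cam [ 0.599 -0.076]
cup rows [212, 213, 214, 214, 211, 204, 203, 207, 151, 84, 74, 60, 50, 47, 47, 88, 113, 122, 123, 119, 110, 120, 127, 124, 125, 125, 126, 125, 124, 126, 124, 124, 124, 125, 126, 126, 124, 125, 126, 125, 123, 126, 124, 124, 125, 126, 126, 126, 125, 125, 125, 126, 125, 127, 125, 126, 124, 127, 126, 124, 127, 86, 81, 80, 73, 47, 48, 68, 117, 122, 122, 123, 132, 208, 202, 202, 201, 209, 209, 208, 206, 205]
cup col [134, 134, 137, 137, 139, 138, 135, 132, 132, 107, 111, 118, 121, 128, 122, 89, 86, 105, 132, 124, 126, 124, 125, 123, 124, 125, 124, 125, 127, 126, 125, 125, 127, 125, 125, 123, 125, 124, 126, 125, 124, 126, 124, 126, 126, 125, 125, 125, 125, 127, 125, 125, 124, 126, 126, 126, 104, 83, 84, 85, 83, 82, 81, 81, 75, 93, 114, 124, 126, 138, 107, 79, 75, 118, 194, 211, 215, 215, 215, 215, 217, 219, 217, 216]
```

>>> move_arm(plan=[{"hand": 1,"tx": 0.039,"ty": -0.114,"tz": 0.2,"spin": 0.02},{"hand": 1,"tx": 0.039,"ty": -0.114,"tz": 0.2,"spin": 0.02},{"hand": 1,"tx": 0.039,"ty": -0.114,"tz": 0.2,"spin": 0.02},{"hand": 1,"tx": 0.039,"ty": -0.114,"tz": 0.2,"spin": 0.02},{"hand": 1,"tx": 0.039,"ty": -0.114,"tz": 0.2,"spin": 0.02}])

```text
clock: 2.72
position: [0.5585, -0.0134, 0.2021]
eef_rot: [3.141, 0.004, -0.218]
force: [0.7, -0.5, 0.8]
finger_gap: 0.0853
gripper_force: 0.0
```

Run:
```python
from h import *
s=robot.sense(); print(np.round(s["position"],4),np.round(s["eef_rot"],3))
w=wrist(); I=w["image"]; cv2.imwrite("pics/w3.png",I)
```

```text
[ 0.5585 -0.0134  0.2021] [ 3.141  0.004 -0.218]
```

View pics/w3.png

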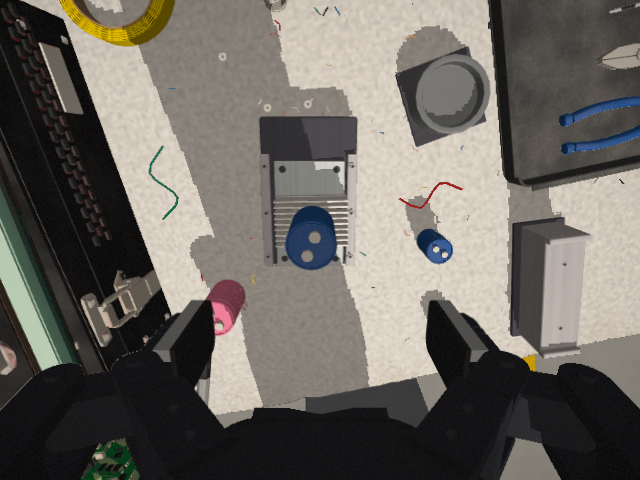

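The view shows the capacitor top centred at about (311,240), about 10 px left of the finger midline (321,330). The cup is at (453,93). I'll descend partway and let the arm settle to see the residual offset.

>>> move_arm(plan=[{"hand": 1,"tx": 0,"ty": 0,"tz": 0.08,"spin": 0},{"hand": 1,"tx": 0,"ty": 0,"tz": 0.08,"spin": 0},{"hand": 1,"tx": 0,"ty": 0,"tz": 0.08,"spin": 0},{"hand": 1,"tx": 0,"ty": 0,"tz": 0.08,"spin": 0}])

```text
clock: 3.1
position: [0.5603, -0.0126, 0.1662]
eef_rot: [3.141, -0.002, -0.219]
force: [0.0, 0.2, -0.3]
finger_gap: 0.0855
gripper_force: 0.0
```

Run:
```python
from h import *
s=robot.sense(); print(np.round(s["position"],4),np.round(s["eef_rot"],3),np.abs(s["dq"]).max())
w=wrist(); I=w["image"]
hsv=cv2.cvtColor(I,cv2.COLOR_BGR2HSV); m=cv2.inRange(hsv,(95,90,30),(130,255,255)); m[:,:260]=0;m[:,390:]=0;m[:150]=0
c=max(cv2.findContours(m,0,1)[0],key=cv2.contourArea); print(cv2.boundingRect(c))
c=c[:,0]; P=np.array([onz(w,u,v,.113)[:2] for u,v in c]); from scipy.optimize import least_squares
cen=np.array([.56,-.009]); cam=w["T"][:2,3]
for _ in range(10):
    k=((P-cen)@(cam-cen))<0
    cen=least_squares(lambda q:np.linalg.norm(P[k]-q,axis=1)-.0175,cen,loss="soft_l1",f_scale=.001).x
print(np.round(cen,4),np.abs(np.linalg.norm(P[k]-cen,axis=1)-.0175).max())
cv2.imwrite("pics/w4.png",I)
```

```text
[ 0.5603 -0.0126  0.1662] [ 3.141e+00 -2.000e-03 -2.190e-01] 0.011391936086763515
(282, 219, 60, 76)
[ 0.5601 -0.008 ] 0.0007991509374473058
```

>>> move_arm(plan=[{"hand": 1,"tx": -0.002,"ty": -0.009,"tz": 0.08,"spin": 0},{"hand": 1,"tx": -0.002,"ty": -0.009,"tz": 0.16,"spin": 0},{"hand": 1,"tx": -0.002,"ty": -0.009,"tz": 0.16,"spin": 0},{"hand": 1,"tx": -0.002,"ty": -0.009,"tz": 0.16,"spin": 0},{"hand": 1,"tx": -0.002,"ty": -0.009,"tz": 0.16,"spin": 0}])

```text
clock: 3.57
position: [0.5611, -0.0068, 0.0866]
eef_rot: [-3.141, -0.003, -0.217]
force: [0.7, 0.8, 0.5]
finger_gap: 0.0852
gripper_force: 0.0
```

>>> move_arm(plan=[{"hand": -1,"tx": 0,"ty": 0,"tz": 0,"spin": 0},{"hand": -1,"tx": 0,"ty": 0,"tz": 0,"spin": 0},{"hand": -1,"tx": 0,"ty": 0,"tz": 0,"spin": 0},{"hand": -1,"tx": 0,"ty": 0,"tz": 0,"spin": 0},{"hand": -1,"tx": 0,"ty": 0,"tz": 0,"spin": 0}], grip_force=35)

```text
clock: 3.98
position: [0.5601, -0.0067, 0.0849]
eef_rot: [-3.142, -0.001, -0.217]
force: [-2.0, -0.7, 5.3]
finger_gap: 0.034
gripper_force: 34.3
```

>>> move_arm(plan=[{"hand": -1,"tx": 0,"ty": 0,"tz": 0,"spin": 0},{"hand": -1,"tx": 0,"ty": 0,"tz": 0,"spin": 0},{"hand": -1,"tx": 0,"ty": 0,"tz": 0,"spin": 0},{"hand": -1,"tx": 0,"ty": 0,"tz": 0,"spin": 0},{"hand": -1,"tx": 0,"ty": 0,"tz": 0,"spin": 0}])

```text
clock: 4.4
position: [0.5601, -0.0067, 0.0848]
eef_rot: [3.142, -0.001, -0.217]
force: [-1.6, -0.7, 7.0]
finger_gap: 0.0339
gripper_force: 34.3
```

>>> move_arm(plan=[{"hand": -1,"tx": 0,"ty": 0,"tz": -0.04,"spin": 0},{"hand": -1,"tx": 0,"ty": 0,"tz": -0.08,"spin": 0},{"hand": -1,"tx": 0,"ty": 0,"tz": -0.12,"spin": 0},{"hand": -1,"tx": 0,"ty": 0,"tz": -0.16,"spin": 0},{"hand": -1,"tx": 0,"ty": 0,"tz": -0.16,"spin": 0}])

```text
clock: 4.82
position: [0.5616, -0.0064, 0.1681]
eef_rot: [-3.141, -0.006, -0.217]
force: [0.6, 0.7, 1.1]
finger_gap: 0.0339
gripper_force: 35.0
```

>>> move_arm(plan=[{"hand": -1,"tx": 0.05,"ty": 0.056,"tz": 0,"spin": 0},{"hand": -1,"tx": 0.1,"ty": 0.112,"tz": 0,"spin": 0},{"hand": -1,"tx": 0.16,"ty": 0.178,"tz": 0,"spin": 0},{"hand": -1,"tx": 0.207,"ty": 0.231,"tz": 0,"spin": 0},{"hand": -1,"tx": 0.207,"ty": 0.231,"tz": 0,"spin": 0}])

```text
clock: 5.23
position: [0.6368, -0.1515, 0.1622]
eef_rot: [3.138, -0.0, -0.227]
force: [-1.5, -1.2, -0.8]
finger_gap: 0.0337
gripper_force: 35.0
```

>>> move_arm(plan=[{"hand": -1,"tx": 0,"ty": 0,"tz": 0,"spin": 0},{"hand": -1,"tx": 0,"ty": 0,"tz": 0,"spin": 0},{"hand": -1,"tx": 0,"ty": 0,"tz": 0,"spin": 0}])

```text
clock: 5.48
position: [0.6354, -0.1402, 0.1636]
eef_rot: [-3.141, 0.001, -0.215]
force: [0.1, -0.0, -0.3]
finger_gap: 0.0342
gripper_force: 35.0
```

Run:
```python
from h import *
s=robot.sense(); print(np.round(s["position"],4),np.round(s["eef_rot"],3),np.abs(s["dq"]).max(),s["finger_gap"])
w=wrist(); I=w["image"]; cv2.imwrite("pics/w5.png",I)
t=robot.get_image("top"); cv2.imwrite("pics/t5.png",t["image"])
a=cv2.resize(I[200:440,200:440],(480,480)); 
cv2.imwrite("pics/v5.png",a); print(proj(w,[.6365,-.142,.032]))
```

```text
[ 0.6354 -0.1402  0.1636] [-3.141e+00  1.000e-03 -2.150e-01] 0.009211351290042686 0.03420268677981277
[321.39135652 227.44360275]
```

View pics/w5.png

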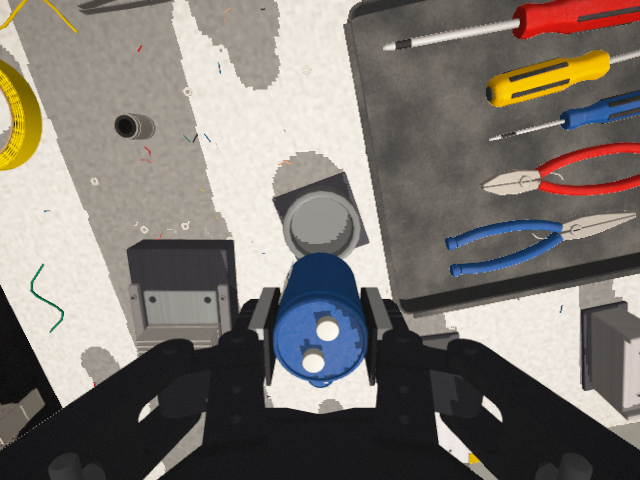

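The wrist view shows the capacitor held upright. The cup rim is centred at about (321.5,228), which matches the prediction. I'll lower it in.

>>> move_arm(plan=[{"hand": -1,"tx": 0.003,"ty": 0.003,"tz": 0.06,"spin": 0},{"hand": -1,"tx": 0.003,"ty": 0.003,"tz": 0.12,"spin": 0},{"hand": -1,"tx": 0.003,"ty": 0.003,"tz": 0.18,"spin": 0},{"hand": -1,"tx": 0.003,"ty": 0.003,"tz": 0.2,"spin": 0},{"hand": -1,"tx": 0.003,"ty": 0.003,"tz": 0.2,"spin": 0}])

```text
clock: 6.0
position: [0.6348, -0.1426, 0.0612]
eef_rot: [-3.141, 0.005, -0.216]
force: [-0.2, -0.6, -0.7]
finger_gap: 0.034
gripper_force: 35.1
```

>>> move_arm(plan=[{"hand": -1,"tx": 0,"ty": 0,"tz": 0.01,"spin": 0},{"hand": -1,"tx": 0,"ty": 0,"tz": 0.02,"spin": 0},{"hand": -1,"tx": 0,"ty": 0,"tz": 0.028,"spin": 0},{"hand": -1,"tx": 0,"ty": 0,"tz": 0.034,"spin": 0},{"hand": -1,"tx": 0,"ty": 0,"tz": 0.034,"spin": 0}])

```text
clock: 6.42
position: [0.6369, -0.1436, 0.0469]
eef_rot: [3.142, -0.0, -0.217]
force: [-0.1, 0.0, -0.6]
finger_gap: 0.0337
gripper_force: 35.1
```

>>> move_arm(plan=[{"hand": -1,"tx": 0,"ty": -0.003,"tz": 0.003,"spin": 0},{"hand": -1,"tx": 0,"ty": -0.003,"tz": 0.004,"spin": 0},{"hand": -1,"tx": 0,"ty": -0.003,"tz": 0.005,"spin": 0},{"hand": -1,"tx": 0,"ty": -0.003,"tz": 0.005,"spin": 0}])

```text
clock: 6.75
position: [0.6374, -0.1419, 0.0447]
eef_rot: [-3.141, -0.0, -0.217]
force: [-0.3, 0.9, 1.6]
finger_gap: 0.0343
gripper_force: 35.2
```

Run:
```python
from h import *
s=robot.sense(); print(np.round(s["position"],4),s["force"],np.abs(s["dq"]).max())
```

```text
[ 0.6374 -0.1419  0.0447] [-0.25994594  0.88316242  1.63710832] 0.002703184228457297
```

>>> move_arm(plan=[{"hand": -0.1,"tx": 0,"ty": 0,"tz": 0,"spin": 0},{"hand": 0.0,"tx": 0,"ty": 0,"tz": 0,"spin": 0},{"hand": 0.2,"tx": 0,"ty": 0,"tz": 0,"spin": 0},{"hand": 0.5,"tx": 0,"ty": 0,"tz": 0,"spin": 0},{"hand": 0.5,"tx": 0,"ty": 0,"tz": 0,"spin": 0}])

```text
clock: 7.17
position: [0.6372, -0.1422, 0.0443]
eef_rot: [3.142, 0.0, -0.217]
force: [0.0, -0.4, -0.6]
finger_gap: 0.064
gripper_force: 0.0
```

>>> move_arm(plan=[{"hand": 0.5,"tx": 0,"ty": 0,"tz": -0.06,"spin": 0},{"hand": 1,"tx": 0,"ty": 0,"tz": -0.14,"spin": 0},{"hand": 1,"tx": 0,"ty": 0,"tz": -0.22,"spin": 0},{"hand": 1,"tx": 0,"ty": 0,"tz": -0.3,"spin": 0},{"hand": 1,"tx": 0,"ty": 0,"tz": -0.3,"spin": 0}])

```text
clock: 7.58
position: [0.641, -0.1423, 0.2038]
eef_rot: [-3.141, -0.012, -0.217]
force: [0.6, -0.2, 1.9]
finger_gap: 0.0857
gripper_force: 0.0
```

Run:
```python
from h import *
s=robot.sense(); print(np.round(s["position"],4),np.round(s["eef_rot"],3),np.abs(s["dq"]).max())
w=wrist(); I=w["image"]; cv2.imwrite("pics/w6.png",I)
print("cup proj",proj(w,[.6365,-.142,.032]),"captop proj",proj(w,[.6365,-.142,.073]))
```

```text
[ 0.641  -0.1423  0.2038] [-3.141 -0.012 -0.217] 0.10873303247322229
cup proj [320.16962734 225.15145111] captop proj [320.17477263 237.05949587]
```

View pics/w6.png

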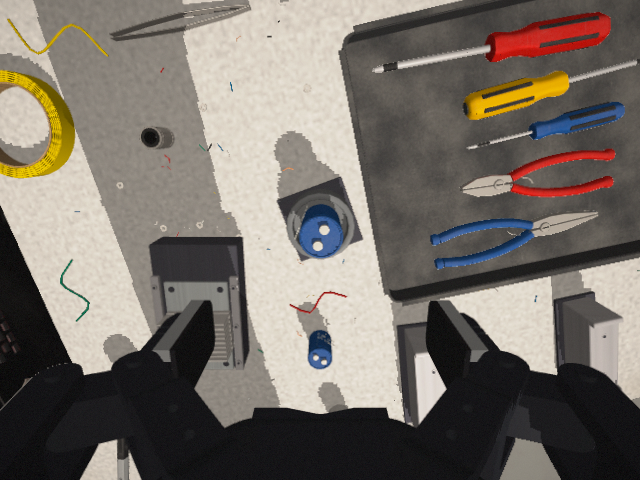

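The capacitor stands centred in the cup: its top is at (321,235), against a prediction of (320,237). Next is the heat sink, with a 90° turn.

>>> move_arm(plan=[{"hand": 1,"tx": -0.207,"ty": -0.23,"tz": 0,"spin": -1},{"hand": 1,"tx": -0.207,"ty": -0.23,"tz": 0,"spin": -1},{"hand": 1,"tx": -0.207,"ty": -0.23,"tz": 0,"spin": -1},{"hand": 1,"tx": -0.207,"ty": -0.23,"tz": 0,"spin": -1},{"hand": 1,"tx": -0.207,"ty": -0.23,"tz": 0,"spin": -1}])

```text
clock: 8.05
position: [0.5579, -0.0003, 0.194]
eef_rot: [-3.14, 0.001, 0.299]
force: [1.0, 0.4, -0.7]
finger_gap: 0.0856
gripper_force: 0.0
```

>>> move_arm(plan=[{"hand": 1,"tx": 0,"ty": 0,"tz": 0,"spin": -1},{"hand": 1,"tx": 0,"ty": 0,"tz": 0,"spin": -1},{"hand": 1,"tx": 0,"ty": 0,"tz": 0,"spin": -1},{"hand": 1,"tx": 0,"ty": 0,"tz": 0,"spin": -1},{"hand": 1,"tx": 0,"ty": 0,"tz": 0,"spin": -1}])

```text
clock: 8.47
position: [0.5605, -0.0077, 0.1934]
eef_rot: [-3.141, 0.001, 0.789]
force: [-0.5, 0.2, -0.4]
finger_gap: 0.0854
gripper_force: 0.0
```

>>> move_arm(plan=[{"hand": 1,"tx": 0,"ty": 0,"tz": 0,"spin": -1},{"hand": 1,"tx": 0,"ty": 0,"tz": 0,"spin": -1},{"hand": 1,"tx": 0,"ty": 0,"tz": 0,"spin": -1},{"hand": 1,"tx": 0,"ty": 0,"tz": 0,"spin": -1},{"hand": 1,"tx": 0,"ty": 0,"tz": 0,"spin": -1}])

```text
clock: 8.88
position: [0.5606, -0.0077, 0.1937]
eef_rot: [-3.141, 0.0, 1.284]
force: [0.7, -1.0, 0.0]
finger_gap: 0.0854
gripper_force: 0.0
```

>>> move_arm(plan=[{"hand": 1,"tx": 0,"ty": 0,"tz": 0,"spin": -0.15},{"hand": 1,"tx": 0,"ty": 0,"tz": 0,"spin": -0.15},{"hand": 1,"tx": 0,"ty": 0,"tz": 0,"spin": -0.15},{"hand": 1,"tx": 0,"ty": 0,"tz": 0,"spin": -0.15}])

```text
clock: 9.22
position: [0.5608, -0.0076, 0.1941]
eef_rot: [-3.141, -0.0, 1.352]
force: [0.2, -0.6, 0.3]
finger_gap: 0.0855
gripper_force: 0.0
```

Run:
```python
from h import *
import pickle
s=robot.sense(); print(np.round(s["position"],4),np.round(s["eef_rot"],3),np.round(s["q"],2),np.abs(s["dq"]).max())
w=wrist(); I=w["image"]; cv2.imwrite("pics/w7.png",I); pickle.dump(w,open("w7.pkl","wb"))
```

```text
[ 0.5608 -0.0076  0.1941] [-3.141 -0.     1.352] [ 0.57  0.25 -0.73  1.71  0.18  1.25 -0.42] 0.022186083598744778
```

View pics/w7.png

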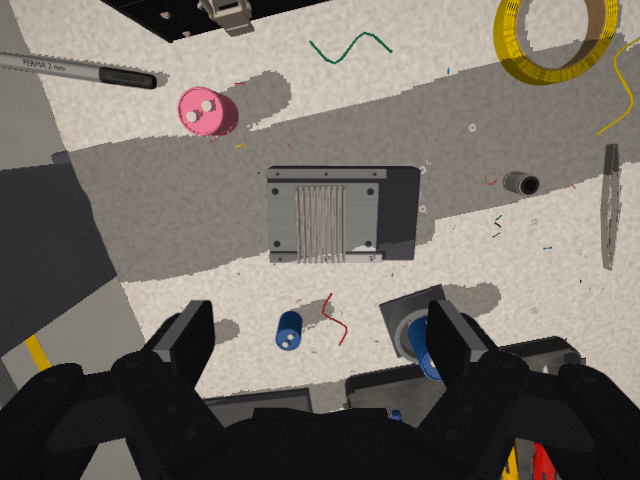

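The fins span about (296–345, 186–262), the gripper's midline is at u≈320 and the block's edges line up with the image axes. I'll work out the heat sink's exact centre.

Run:
```python
from h import *
import pickle
w=pickle.load(open("w7.pkl","rb")); g=cv2.cvtColor(w["image"],cv2.COLOR_BGR2GRAY)
print("row200",g[200,282:360].tolist()); print("row250",g[250,282:360].tolist()); print("col320",g[176:270,320].tolist())
C=[onz(w,u,v,.06)[:2] for u,v in((297.5,187),(343,187),(297,262),(345.5,262))]; print(np.round(C,4).tolist(),np.round(np.mean(C,0),4))
```

```text
row200 [115, 114, 115, 115, 115, 115, 114, 115, 114, 116, 113, 114, 114, 128, 137, 112, 81, 112, 134, 138, 138, 110, 94, 122, 135, 139, 135, 110, 107, 129, 134, 143, 139, 109, 116, 134, 133, 134, 135, 123, 123, 136, 114, 116, 133, 121, 121, 136, 110, 114, 134, 118, 121, 126, 93, 110, 131, 133, 135, 116, 81, 113, 134, 122, 116, 116, 117, 116, 118, 118, 117, 117, 117, 117, 117, 117, 118, 118]
row250 [114, 113, 114, 114, 114, 114, 114, 115, 114, 114, 115, 115, 115, 117, 116, 132, 140, 108, 86, 117, 117, 122, 140, 113, 104, 130, 125, 122, 121, 110, 123, 133, 134, 135, 120, 119, 134, 133, 132, 133, 118, 121, 134, 123, 125, 136, 135, 135, 128, 110, 119, 128, 129, 134, 109, 113, 133, 130, 132, 120, 86, 109, 133, 123, 121, 120, 120, 120, 119, 121, 160, 185, 184, 185, 184, 184, 184, 185]
col320 [109, 107, 75, 46, 44, 45, 57, 106, 116, 106, 92, 94, 96, 97, 123, 134, 136, 134, 133, 134, 135, 134, 133, 134, 135, 133, 141, 138, 137, 137, 136, 137, 136, 135, 136, 131, 131, 133, 131, 129, 132, 128, 127, 127, 128, 125, 126, 128, 129, 131, 128, 127, 126, 127, 126, 126, 125, 122, 124, 123, 131, 131, 129, 124, 124, 122, 121, 123, 121, 120, 122, 132, 131, 133, 132, 141, 141, 139, 139, 140, 154, 156, 153, 153, 153, 153, 153, 181, 198, 199, 199, 201, 200, 201]
[[0.551, 0.0278], [0.585, 0.0202], [0.5363, -0.0314], [0.5749, -0.0399]] [ 0.5618 -0.0058]
```

>>> move_arm(plan=[{"hand": 1,"tx": 0.001,"ty": 0,"tz": 0.07,"spin": -0.02},{"hand": 1,"tx": 0.001,"ty": 0,"tz": 0.14,"spin": -0.02},{"hand": 1,"tx": 0.001,"ty": 0,"tz": 0.21,"spin": -0.02},{"hand": 1,"tx": 0.001,"ty": 0,"tz": 0.28,"spin": -0.02},{"hand": 1,"tx": 0.001,"ty": 0,"tz": 0.28,"spin": -0.02}])

```text
clock: 9.68
position: [0.5566, -0.0074, 0.0481]
eef_rot: [-3.132, 0.001, 1.365]
force: [-1.8, -0.1, -0.8]
finger_gap: 0.0855
gripper_force: 0.0
```

>>> move_arm(plan=[{"hand": 0.6,"tx": 0,"ty": 0,"tz": 0.01,"spin": 0},{"hand": 0.4,"tx": 0,"ty": 0,"tz": 0.02,"spin": 0},{"hand": 0.2,"tx": 0,"ty": 0,"tz": 0.033,"spin": 0},{"hand": 0.2,"tx": 0,"ty": 0,"tz": 0.033,"spin": 0},{"hand": 0.2,"tx": 0,"ty": 0,"tz": 0.033,"spin": 0}])

```text
clock: 10.1
position: [0.5616, -0.0071, 0.0388]
eef_rot: [3.14, -0.0, 1.367]
force: [-0.3, -0.1, 0.2]
finger_gap: 0.0511
gripper_force: 0.0
```

>>> move_arm(plan=[{"hand": 0.2,"tx": 0,"ty": 0,"tz": 0,"spin": 0}])

```text
clock: 10.18
position: [0.5616, -0.007, 0.0388]
eef_rot: [3.14, -0.0, 1.368]
force: [-0.7, 0.5, -0.2]
finger_gap: 0.0512
gripper_force: 0.0
```

>>> move_arm(plan=[{"hand": 0.1,"tx": 0,"ty": 0,"tz": 0,"spin": 0},{"hand": 0,"tx": 0,"ty": 0,"tz": 0,"spin": 0},{"hand": -0.5,"tx": 0,"ty": 0,"tz": 0,"spin": 0},{"hand": -1,"tx": 0,"ty": 0,"tz": 0,"spin": 0},{"hand": -1,"tx": 0,"ty": 0,"tz": 0,"spin": 0}], grip_force=40)

```text
clock: 10.6
position: [0.5616, -0.0071, 0.0384]
eef_rot: [3.14, -0.0, 1.368]
force: [-0.6, -0.9, 6.1]
finger_gap: 0.0379
gripper_force: 51.1
```

>>> move_arm(plan=[{"hand": -1,"tx": 0,"ty": 0,"tz": 0,"spin": 0},{"hand": -1,"tx": 0,"ty": 0,"tz": 0,"spin": 0},{"hand": -1,"tx": 0,"ty": 0,"tz": -0.02,"spin": 0},{"hand": -1,"tx": 0,"ty": 0,"tz": -0.04,"spin": 0},{"hand": -1,"tx": 0,"ty": 0,"tz": -0.06,"spin": 0}])

```text
clock: 11.02
position: [0.5608, -0.0069, 0.0687]
eef_rot: [-3.141, -0.0, 1.368]
force: [-0.2, -0.1, -1.5]
finger_gap: 0.038
gripper_force: 50.2
```

>>> move_arm(plan=[{"hand": -1,"tx": 0,"ty": 0,"tz": -0.05,"spin": 0.2},{"hand": -1,"tx": 0,"ty": 0,"tz": -0.1,"spin": 0.4},{"hand": -1,"tx": 0,"ty": 0,"tz": -0.16,"spin": 0.6},{"hand": -1,"tx": 0,"ty": 0,"tz": -0.16,"spin": 0.8},{"hand": -1,"tx": 0,"ty": 0,"tz": -0.16,"spin": 1}])

```text
clock: 11.43
position: [0.5623, -0.0068, 0.1511]
eef_rot: [3.138, -0.003, 0.863]
force: [-0.6, 0.7, -1.7]
finger_gap: 0.0378
gripper_force: 50.3
```

>>> move_arm(plan=[{"hand": -1,"tx": 0,"ty": 0,"tz": 0,"spin": 0.2},{"hand": -1,"tx": 0,"ty": 0,"tz": 0,"spin": 0.4},{"hand": -1,"tx": 0,"ty": 0,"tz": 0,"spin": 0.6},{"hand": -1,"tx": 0,"ty": 0,"tz": 0,"spin": 0.8},{"hand": -1,"tx": 0,"ty": 0,"tz": 0,"spin": 1}])

```text
clock: 11.85
position: [0.561, -0.0068, 0.1488]
eef_rot: [3.142, -0.001, 0.363]
force: [-0.5, -0.7, -0.9]
finger_gap: 0.0379
gripper_force: 50.3
```

>>> move_arm(plan=[{"hand": -1,"tx": 0,"ty": 0,"tz": 0,"spin": 0.2},{"hand": -1,"tx": 0,"ty": 0,"tz": 0,"spin": 0.4},{"hand": -1,"tx": 0,"ty": 0,"tz": 0,"spin": 0.6},{"hand": -1,"tx": 0,"ty": 0,"tz": 0,"spin": 0.71},{"hand": -1,"tx": 0,"ty": 0,"tz": 0,"spin": 0.71}])

```text
clock: 12.27
position: [0.561, -0.0068, 0.1487]
eef_rot: [-3.142, -0.001, 0.01]
force: [0.9, -0.9, -0.4]
finger_gap: 0.0382
gripper_force: 50.3
```

>>> move_arm(plan=[{"hand": -1,"tx": -0.015,"ty": 0.05,"tz": 0,"spin": 0},{"hand": -1,"tx": -0.03,"ty": 0.1,"tz": 0,"spin": 0},{"hand": -1,"tx": -0.045,"ty": 0.15,"tz": 0,"spin": 0},{"hand": -1,"tx": -0.06,"ty": 0.2,"tz": 0,"spin": 0},{"hand": -1,"tx": -0.075,"ty": 0.25,"tz": 0,"spin": 0}])

```text
clock: 12.68
position: [0.5247, -0.1335, 0.1485]
eef_rot: [3.142, -0.001, 0.016]
force: [1.0, -0.7, -0.6]
finger_gap: 0.0377
gripper_force: 50.3
```

>>> move_arm(plan=[{"hand": -1,"tx": -0.015,"ty": 0.05,"tz": 0,"spin": 0},{"hand": -1,"tx": -0.03,"ty": 0.1,"tz": 0,"spin": 0},{"hand": -1,"tx": -0.045,"ty": 0.15,"tz": 0,"spin": 0},{"hand": -1,"tx": -0.06,"ty": 0.2,"tz": 0,"spin": 0},{"hand": -1,"tx": -0.075,"ty": 0.25,"tz": 0,"spin": 0}])

```text
clock: 13.1
position: [0.4888, -0.259, 0.1486]
eef_rot: [3.141, -0.001, 0.016]
force: [0.7, -0.1, -0.7]
finger_gap: 0.0381
gripper_force: 50.3
```

>>> move_arm(plan=[{"hand": -1,"tx": -0.02,"ty": 0.06,"tz": 0,"spin": 0},{"hand": -1,"tx": -0.04,"ty": 0.12,"tz": 0,"spin": 0},{"hand": -1,"tx": -0.06,"ty": 0.18,"tz": 0,"spin": 0},{"hand": -1,"tx": -0.075,"ty": 0.24,"tz": 0,"spin": 0},{"hand": -1,"tx": -0.075,"ty": 0.25,"tz": 0,"spin": 0}])

```text
clock: 13.52
position: [0.45, -0.3896, 0.1483]
eef_rot: [3.139, 0.001, 0.008]
force: [-1.3, -0.1, -2.5]
finger_gap: 0.0379
gripper_force: 50.3
```

>>> move_arm(plan=[{"hand": -1,"tx": 0,"ty": 0,"tz": 0,"spin": 0},{"hand": -1,"tx": 0,"ty": 0,"tz": 0,"spin": 0},{"hand": -1,"tx": 0,"ty": 0,"tz": 0,"spin": 0}])

```text
clock: 13.77
position: [0.4542, -0.3817, 0.1481]
eef_rot: [-3.141, -0.001, 0.016]
force: [0.1, 0.6, -1.3]
finger_gap: 0.0382
gripper_force: 50.3
```

Run:
```python
from h import *
import pickle
s=robot.sense(); print(np.round(s["position"],4),np.round(s["eef_rot"],3),np.round(s["q"],2),np.abs(s["dq"]).max(),s["finger_gap"])
w=wrist(); I=w["image"]; cv2.imwrite("pics/w8.png",I); pickle.dump(w,open("w8.pkl","wb"))
```

```text
[ 0.4542 -0.3817  0.1481] [-3.141e+00 -1.000e-03  1.600e-02] [ 0.87  0.29 -0.29  1.7   0.09  1.16 -1.  ] 0.007929067277207196 0.038194793291130055
```

View pics/w8.png

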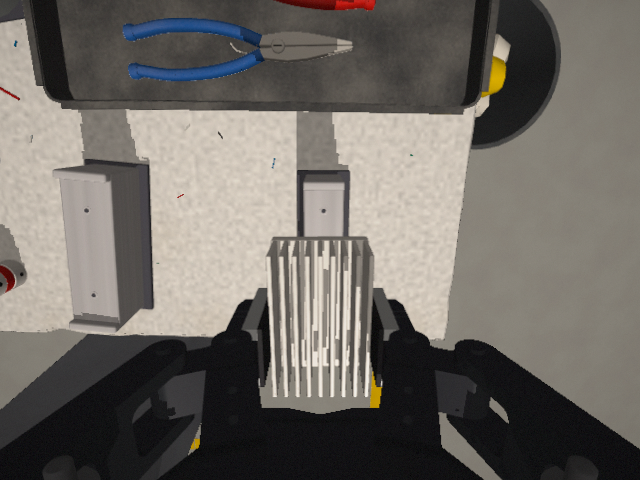

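The view shows the heat sink held level and straight, fins up: its +x end is at v≈238–250, its -x end at v≈397, and it spans u 268–372. The short saddle is ahead with its hole at (323.5,211). I'll compute the offsets.

Run:
```python
from h import *
import pickle
w=pickle.load(open("w8.pkl","rb")); g=cv2.cvtColor(w["image"],cv2.COLOR_BGR2GRAY)
print("hole meas",onz(w,323.5,211,.045)[:2],"pred px",proj(w,[.4749,-.3839,.045]))
for u in(274,321,368): print(u,g[232:262,u].tolist(),g[385:412,u].tolist())
for n,v,z in(("base +x",238,.1437),("top +x",250,.1697),("top +x",245,.1697),("top +x",240,.1697),("top -x",397,.1697)): print(n,v,np.round(onz(w,320,v,z)[:2],4))
print("lat",[np.round(onz(w,u,300,.1697)[:2],4) for u in(270,371)])
for v in (176,180,184,232): print(v,g[v,298:352].tolist())
```

```text
hole meas [ 0.47468938 -0.38427935] pred px [322.95845887 210.69295911]
274 [200, 197, 197, 196, 162, 90, 94, 96, 106, 93, 94, 92, 93, 90, 90, 88, 89, 88, 90, 90, 91, 90, 90, 91, 90, 89, 89, 91, 89, 90] [225, 226, 226, 224, 226, 227, 226, 227, 221, 223, 228, 231, 139, 131, 131, 131, 129, 129, 130, 131, 130, 129, 123, 17, 20, 18, 17]
321 [181, 184, 184, 177, 128, 91, 92, 96, 108, 96, 96, 91, 92, 93, 91, 92, 93, 94, 95, 94, 93, 95, 95, 100, 148, 216, 215, 214, 213, 213] [227, 227, 228, 227, 227, 228, 228, 228, 228, 229, 229, 231, 149, 131, 132, 131, 132, 131, 131, 131, 131, 133, 133, 133, 132, 132, 131]
368 [205, 207, 210, 212, 212, 207, 186, 184, 172, 143, 145, 139, 125, 93, 94, 95, 92, 95, 94, 90, 83, 82, 83, 79, 80, 82, 80, 81, 79, 78] [178, 174, 168, 164, 146, 138, 135, 156, 159, 158, 157, 141, 130, 128, 129, 128, 129, 129, 129, 129, 130, 130, 122, 18, 17, 20, 17]
base +x 238 [ 0.4833 -0.3818]
top +x 250 [ 0.4863 -0.3818]
top +x 245 [ 0.4882 -0.3818]
top +x 240 [ 0.49   -0.3818]
top -x 397 [ 0.4241 -0.3828]
lat [array([ 0.4667, -0.3637]), array([ 0.4673, -0.4009])]
176 [73, 60, 44,
[... 260 characters left out ...]
79, 79, 80, 80, 80, 79, 76, 77, 78, 77, 76, 77, 78, 77, 75, 77, 75, 77, 78, 76, 78, 76, 77, 78, 78, 78, 79, 77, 77, 77, 79, 79, 77, 72, 73, 74, 73, 73, 71, 83, 168, 203]
184 [73, 60, 44, 46, 57, 116, 161, 175, 177, 177, 174, 176, 177, 177, 176, 178, 177, 178, 176, 176, 177, 177, 175, 176, 176, 176, 176, 177, 176, 175, 177, 177, 175, 176, 177, 176, 176, 175, 176, 176, 176, 176, 176, 177, 176, 164, 121, 76, 72, 70, 74, 103, 171, 198]
232 [71, 60, 44, 44, 44, 73, 132, 172, 184, 183, 185, 182, 181, 181, 181, 181, 182, 183, 185, 184, 184, 185, 185, 181, 181, 182, 181, 180, 181, 181, 179, 178, 177, 176, 175, 178, 179, 181, 184, 185, 187, 187, 186, 178, 147, 102, 73, 74, 74, 68, 127, 183, 200, 198]
```

>>> move_arm(plan=[{"hand": -1,"tx": -0.003,"ty": 0.005,"tz": 0.05,"spin": 0},{"hand": -1,"tx": -0.003,"ty": 0.005,"tz": 0.1,"spin": 0},{"hand": -1,"tx": -0.003,"ty": 0.005,"tz": 0.15,"spin": 0},{"hand": -1,"tx": -0.003,"ty": 0.005,"tz": 0.17,"spin": 0},{"hand": -1,"tx": -0.003,"ty": 0.005,"tz": 0.17,"spin": 0}])

```text
clock: 14.23
position: [0.451, -0.3837, 0.0605]
eef_rot: [-3.138, 0.003, 0.015]
force: [0.1, 0.2, -0.6]
finger_gap: 0.0382
gripper_force: 50.3
```

>>> move_arm(plan=[{"hand": -1,"tx": 0,"ty": 0,"tz": 0.006,"spin": 0},{"hand": -1,"tx": 0,"ty": 0,"tz": 0.012,"spin": 0},{"hand": -1,"tx": 0,"ty": 0,"tz": 0.018,"spin": 0},{"hand": -1,"tx": 0,"ty": 0,"tz": 0.022,"spin": 0},{"hand": -1,"tx": 0,"ty": 0,"tz": 0.022,"spin": 0}])

```text
clock: 14.65
position: [0.4519, -0.386, 0.052]
eef_rot: [3.141, -0.0, 0.013]
force: [0.4, 0.1, -2.1]
finger_gap: 0.0382
gripper_force: 50.3
```

>>> move_arm(plan=[{"hand": -1,"tx": 0,"ty": 0,"tz": 0,"spin": 0}])

```text
clock: 14.73
position: [0.4519, -0.386, 0.0521]
eef_rot: [3.141, -0.0, 0.013]
force: [0.1, 0.1, -1.6]
finger_gap: 0.0381
gripper_force: 50.3
```

>>> move_arm(plan=[{"hand": -1,"tx": 0.002,"ty": -0.003,"tz": 0,"spin": 0},{"hand": -1,"tx": 0.002,"ty": -0.003,"tz": 0.002,"spin": 0},{"hand": -1,"tx": 0.002,"ty": -0.003,"tz": 0.004,"spin": 0},{"hand": -1,"tx": 0.002,"ty": -0.003,"tz": 0.006,"spin": 0},{"hand": -1,"tx": 0.002,"ty": -0.003,"tz": 0.006,"spin": 0}])

```text
clock: 15.15
position: [0.453, -0.3844, 0.0494]
eef_rot: [3.141, -0.0, 0.013]
force: [-2.0, 2.6, 6.7]
finger_gap: 0.0384
gripper_force: 51.2
```

Contact is made at +6.7 N, so I'll release and rise.

>>> move_arm(plan=[{"hand": -0.05,"tx": 0,"ty": 0,"tz": 0,"spin": 0},{"hand": 0.05,"tx": 0,"ty": 0,"tz": 0,"spin": 0},{"hand": 0.2,"tx": 0,"ty": 0,"tz": 0,"spin": 0},{"hand": 0.4,"tx": 0,"ty": 0,"tz": 0,"spin": 0},{"hand": 0.4,"tx": 0,"ty": 0,"tz": 0,"spin": 0}])

```text
clock: 15.57
position: [0.4528, -0.3844, 0.0487]
eef_rot: [-3.141, 0.0, 0.013]
force: [0.6, 0.1, -0.1]
finger_gap: 0.0597
gripper_force: 0.0
```

>>> move_arm(plan=[{"hand": 0.4,"tx": 0,"ty": 0,"tz": -0.05,"spin": 0},{"hand": 0.4,"tx": 0,"ty": 0,"tz": -0.12,"spin": 0},{"hand": 0.4,"tx": 0,"ty": 0,"tz": -0.2,"spin": 0},{"hand": 0.4,"tx": 0,"ty": 0,"tz": -0.26,"spin": 0},{"hand": 0.4,"tx": 0,"ty": 0,"tz": -0.26,"spin": 0}])

```text
clock: 15.98
position: [0.4556, -0.3863, 0.186]
eef_rot: [3.135, -0.008, 0.013]
force: [0.8, -0.7, 1.1]
finger_gap: 0.0597
gripper_force: 0.0
```

Run:
```python
from h import *
import pickle
s=robot.sense(); print(np.round(s["position"],4),np.round(s["eef_rot"],3),np.abs(s["dq"]).max())
w=wrist(); I=w["image"]; cv2.imwrite("pics/w9.png",I); pickle.dump(w,open("w9.pkl","wb"))
print(proj(w,[.4828,-.384,.071]),proj(w,[.4228,-.3848,.071]),proj(w,[.4527,-.364,.071]),proj(w,[.4527,-.404,.071]))
g=cv2.cvtColor(I,cv2.COLOR_BGR2GRAY); print(g[200,270:375].tolist()); print(g[230,270:375].tolist()); print(g[150:300,322].tolist())
```

```text
[ 0.4556 -0.3863  0.186 ] [ 3.135 -0.008  0.013] 0.0870351447619688
[315.44920914 199.48654228] [315.76250567 277.20325713] [288.16289876 239.36954372] [341.94409882 239.93918407]
[208, 211, 211, 206, 201, 199, 199, 200, 203, 206, 207, 210, 210, 208, 204, 196, 159, 122, 125, 154, 199, 179, 114, 97, 121, 170, 209, 222, 168, 122, 183, 210, 213, 218, 170, 108, 126, 136, 167, 209, 215, 166, 130, 187, 192, 198, 220, 200, 200, 217, 217, 189, 200, 189, 143, 137, 165, 144, 180, 219, 181, 187, 199, 134, 177, 221, 195, 196, 199, 140, 119, 195, 213, 209, 212, 214, 214, 214, 214, 211, 205, 203, 203, 207, 211, 211, 211, 211, 210, 211, 211, 209, 210, 209, 208, 208, 209, 205, 203, 203, 204, 205, 206, 203, 202]
[211, 211, 210, 210, 210, 211, 207, 200, 199, 202, 206, 208, 207, 211, 210, 208, 207, 206, 207, 208, 215, 223, 175, 98, 107, 176, 201, 204, 184, 123, 119, 139, 133, 187, 218, 167, 123, 136, 158, 199, 219, 162, 116, 188, 220, 218, 220, 196, 152, 138, 188, 190, 195, 189, 150, 191, 203, 148, 183, 222, 219, 219, 185, 115, 172, 216, 178, 138, 126, 98, 176, 220, 206, 198, 203, 207, 212, 213, 213, 2
[... 164 characters left out ...]
 127, 128, 127, 126, 124, 127, 131, 132, 131, 132, 131, 128, 57, 46, 46, 50, 71, 76, 79, 79, 79, 85, 128, 170, 180, 184, 185, 190, 177, 111, 111, 111, 110, 109, 110, 109, 108, 99, 98, 97, 96, 94, 113, 200, 192, 192, 192, 192, 191, 191, 190, 192, 193, 194, 193, 193, 196, 197, 197, 194, 197, 198, 193, 195, 196, 197, 196, 195, 197, 196, 196, 195, 195, 195, 197, 195, 196, 195, 195, 196, 196, 195, 195, 198, 196, 197, 196, 196, 195, 196, 196, 195, 195, 195, 197, 195, 195, 195, 196, 195, 195, 194, 194, 195, 195, 197, 195, 194, 196, 195, 195, 196, 196, 196, 197, 197, 195, 194, 193, 192, 162, 178, 188, 201, 211, 193, 196, 202, 208, 209, 205, 205, 204, 201, 202, 204, 203, 205, 204, 204, 202, 201, 201]
```

The heat sink's edges match the predicted pixels, so it is seated and centred. Next I'll move behind the plate with the fingers shut, to push it out.

>>> move_arm(plan=[{"hand": -1,"tx": 0.024,"ty": -0.048,"tz": 0,"spin": 0},{"hand": -1,"tx": 0.05,"ty": -0.1,"tz": 0,"spin": 0},{"hand": -1,"tx": 0.075,"ty": -0.15,"tz": 0,"spin": 0},{"hand": -1,"tx": 0.1,"ty": -0.2,"tz": 0,"spin": 0},{"hand": -1,"tx": 0.119,"ty": -0.242,"tz": 0,"spin": 0}], grip_force=20)

```text
clock: 16.45
position: [0.5111, -0.2603, 0.1775]
eef_rot: [-3.14, 0.001, 0.014]
force: [0.4, 0.2, 0.5]
finger_gap: 0.0
gripper_force: 0.0
```

>>> move_arm(plan=[{"hand": -1,"tx": 0.024,"ty": -0.048,"tz": 0,"spin": 0},{"hand": -1,"tx": 0.05,"ty": -0.1,"tz": 0,"spin": 0},{"hand": -1,"tx": 0.075,"ty": -0.15,"tz": 0,"spin": 0},{"hand": -1,"tx": 0.1,"ty": -0.2,"tz": 0,"spin": 0},{"hand": -1,"tx": 0.119,"ty": -0.242,"tz": 0,"spin": 0}])

```text
clock: 16.87
position: [0.5689, -0.1386, 0.1775]
eef_rot: [-3.14, 0.001, 0.014]
force: [0.8, 0.9, 1.3]
finger_gap: -0.0004
gripper_force: 0.0
```

>>> move_arm(plan=[{"hand": -1,"tx": 0.03,"ty": -0.06,"tz": 0,"spin": 0.15},{"hand": -1,"tx": 0.06,"ty": -0.12,"tz": 0,"spin": 0.3},{"hand": -1,"tx": 0.09,"ty": -0.18,"tz": 0,"spin": 0.45},{"hand": -1,"tx": 0.119,"ty": -0.242,"tz": 0,"spin": 0.45},{"hand": -1,"tx": 0.119,"ty": -0.242,"tz": 0,"spin": 0.45}])

```text
clock: 17.28
position: [0.6275, -0.0103, 0.1774]
eef_rot: [-3.137, 0.002, -0.204]
force: [-0.4, 0.2, -0.6]
finger_gap: -0.0002
gripper_force: 0.0
```

>>> move_arm(plan=[{"hand": -1,"tx": 0,"ty": 0,"tz": 0,"spin": 0},{"hand": -1,"tx": 0,"ty": 0,"tz": 0,"spin": 0},{"hand": -1,"tx": 0,"ty": 0,"tz": 0,"spin": 0}])

```text
clock: 17.53
position: [0.6261, -0.0209, 0.178]
eef_rot: [3.141, 0.001, -0.214]
force: [-0.7, -0.9, 0.2]
finger_gap: -0.0004
gripper_force: 0.0
```

Run:
```python
from h import *
import pickle
s=robot.sense(); print(np.round(s["position"],4),np.round(s["eef_rot"],3),np.round(s["q"],2),np.abs(s["dq"]).max(),s["finger_gap"])
t=robot.get_image("top"); cv2.imwrite("pics/t10.png",t["image"])
w=wrist(); cv2.imwrite("pics/w10.png",w["image"]); pickle.dump(w,open("w10.pkl","wb"))
```

```text
[ 0.6261 -0.0209  0.178 ] [ 3.141e+00  1.000e-03 -2.140e-01] [ 0.33  0.36 -0.47  1.57  0.17  1.25 -1.95] 0.00800791954294026 -0.0004360792445142532
```

View pics/w10.png

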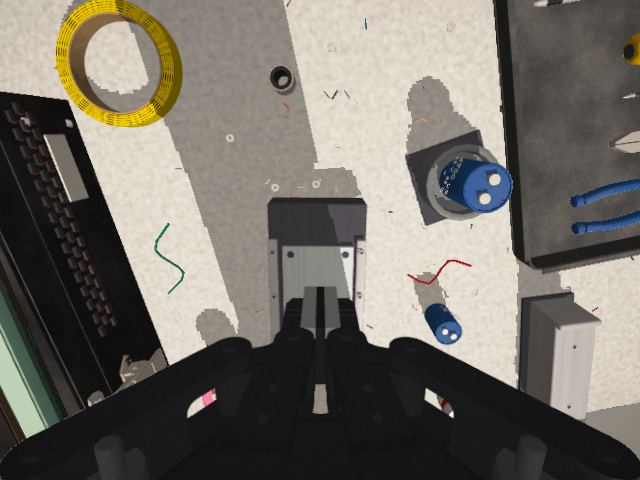

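With the fingers shut, the plate's +x edge is at v≈246 and the block's far edge at v≈198. The rails are symmetric about the fingers (u≈320).

Run:
```python
from h import *
import pickle
w=pickle.load(open("w10.pkl","rb")); g=cv2.cvtColor(w["image"],cv2.COLOR_BGR2GRAY)
for u in(290,317,340): 
    c=g[190:270,u].astype(int); d=np.abs(np.diff(c)); k=np.argsort(d)[-6:]; print(u,[(int(i)+190,int(c[i]),int(c[i+1])) for i in sorted(k)])
T=np.linalg.inv(toolT(robot.sense()))
for n,u,v,z in(("blk edge",317,198,.03),("plate edge",317,246.5,.034),("blkL",268,215,.03),("blkR",366,215,.03)):
    p=onz(w,u,v,z); print(n,np.round(p,4),"tool",np.round((T@np.append(p,1))[:3],4))
```

```text
290 [(196, 126, 86), (197, 86, 36), (245, 71, 110), (250, 126, 78), (251, 78, 48), (257, 70, 133)]
317 [(196, 136, 108), (197, 108, 38), (202, 36, 45), (244, 50, 67), (245, 67, 107), (246, 107, 133)]
340 [(196, 145, 111), (197, 111, 39), (245, 60, 110), (246, 110, 168), (247, 168, 201), (252, 188, 139)]
blk edge [ 0.6479 -0.0239  0.03  ] tool [ 0.0218 -0.0017  0.1485]
plate edge [ 0.6088 -0.0154  0.034 ] tool [-0.0182 -0.0018  0.1445]
blkL [0.6427 0.0185 0.03  ] tool [ 0.0077 -0.0421  0.1485]
blkR [ 0.6255 -0.0603  0.03  ] tool [0.0077 0.0386 0.1485]
```

>>> move_arm(plan=[{"hand": -1,"tx": 0,"ty": -0.003,"tz": 0.07,"spin": 0},{"hand": -1,"tx": 0,"ty": -0.003,"tz": 0.14,"spin": 0},{"hand": -1,"tx": 0,"ty": -0.003,"tz": 0.2,"spin": 0},{"hand": -1,"tx": 0,"ty": -0.003,"tz": 0.25,"spin": 0},{"hand": -1,"tx": 0,"ty": -0.003,"tz": 0.25,"spin": 0}])

```text
clock: 18.05
position: [0.6232, -0.0192, 0.0484]
eef_rot: [3.14, 0.008, -0.214]
force: [-0.8, 0.8, -0.1]
finger_gap: -0.0001
gripper_force: 0.0
```

>>> move_arm(plan=[{"hand": -1,"tx": 0,"ty": 0,"tz": 0.01,"spin": 0},{"hand": -1,"tx": 0,"ty": 0,"tz": 0.02,"spin": 0},{"hand": -1,"tx": 0,"ty": 0,"tz": 0.03,"spin": 0},{"hand": -1,"tx": 0,"ty": 0,"tz": 0.038,"spin": 0},{"hand": -1,"tx": 0,"ty": 0,"tz": 0.038,"spin": 0}])

```text
clock: 18.47
position: [0.6271, -0.0178, 0.0349]
eef_rot: [3.142, -0.0, -0.212]
force: [-1.1, -0.7, -0.1]
finger_gap: -0.0002
gripper_force: 0.0
```

>>> move_arm(plan=[{"hand": -1,"tx": 0,"ty": 0,"tz": 0,"spin": 0},{"hand": -1,"tx": 0,"ty": 0,"tz": 0,"spin": 0}])

```text
clock: 18.63
position: [0.6273, -0.0176, 0.0354]
eef_rot: [-3.141, -0.001, -0.212]
force: [0.7, 0.4, -0.9]
finger_gap: 0.0
gripper_force: 0.0
```

>>> move_arm(plan=[{"hand": -1,"tx": 0,"ty": 0,"tz": 0.004,"spin": 0},{"hand": -1,"tx": 0,"ty": 0,"tz": 0.006,"spin": 0},{"hand": -1,"tx": 0,"ty": 0,"tz": 0.006,"spin": 0},{"hand": -1,"tx": 0,"ty": 0,"tz": 0.006,"spin": 0}])

```text
clock: 18.97
position: [0.6269, -0.0177, 0.0317]
eef_rot: [3.142, 0.0, -0.212]
force: [0.4, -0.4, 0.4]
finger_gap: 0.0
gripper_force: 0.0
```

>>> move_arm(plan=[{"hand": -1,"tx": -0.006,"ty": 0,"tz": 0,"spin": 0},{"hand": -1,"tx": -0.012,"ty": 0,"tz": 0,"spin": 0},{"hand": -1,"tx": -0.018,"ty": 0,"tz": 0,"spin": 0},{"hand": -1,"tx": -0.024,"ty": 0,"tz": 0,"spin": 0},{"hand": -1,"tx": -0.03,"ty": 0,"tz": 0,"spin": 0}])

```text
clock: 19.38
position: [0.612, -0.0144, 0.0319]
eef_rot: [-3.142, -0.0, -0.212]
force: [1.1, 0.2, 0.3]
finger_gap: 0.0002
gripper_force: 0.2
```

>>> move_arm(plan=[{"hand": -1,"tx": -0.008,"ty": 0,"tz": 0,"spin": 0},{"hand": -1,"tx": -0.016,"ty": 0,"tz": 0,"spin": 0},{"hand": -1,"tx": -0.024,"ty": 0,"tz": 0,"spin": 0},{"hand": -1,"tx": -0.032,"ty": 0,"tz": 0,"spin": 0},{"hand": -1,"tx": -0.036,"ty": 0,"tz": 0,"spin": 0}])

```text
clock: 19.8
position: [0.5942, -0.0106, 0.0319]
eef_rot: [3.142, 0.0, -0.212]
force: [-0.0, -0.8, -0.4]
finger_gap: -0.0004
gripper_force: 0.4
```

Run:
```python
from h import *
import pickle
s=robot.sense(); print(np.round(s["position"],4),np.round(s["force"],1),np.abs(s["dq"]).max())
w=wrist(); I=w["image"]; cv2.imwrite("pics/w11.png",I); g=cv2.cvtColor(I,cv2.COLOR_BGR2GRAY)
for p in([.5690,-.008],):
    e=np.array([np.cos(.212),-np.sin(.212)])
    for bx in(75,45,41,20,14,10): print(bx,np.round(proj(w,[*(np.array(p)+e*bx/1000),.034 if bx<45 else .03]),1))
```

```text
[ 0.5942 -0.0106  0.0319] [-0.  -0.8 -0.4] 0.04744928625098358
75 [325.4 190.5]
45 [325.1 260.9]
41 [325.2 273.2]
20 [325.  318.3]
14 [325.  330.6]
10 [324.9 338.6]
```

Run:
```python
from h import *
m=robot.get_image("side"); I=m["image"]; cv2.imwrite("pics/s11.png",I); g=cv2.cvtColor(I,cv2.COLOR_BGR2GRAY); g0=cv2.cvtColor(cv2.imread("pics/side0.png"),cv2.COLOR_BGR2GRAY)
e=np.array([np.cos(.212),-np.sin(.212)]); n=np.array([-e[1],e[0]]); o=np.array([.5695,-.0078])
for by in(-20,0,20):
    for bx in range(-110,-40,5):
        u,v=np.round(proj(m,[*(o+e*bx/1000+n*by/1000),.034])).astype(int); print((bx,int(g[v,u]),int(g0[v,u])),end=" ")
    print()
```

```text
(-110, 114, 132) (-105, 113, 120) (-100, 112, 133) (-95, 112, 137) (-90, 114, 162) (-85, 111, 167) (-80, 110, 135) (-75, 91, 137) (-70, 105, 158) (-65, 105, 169) (-60, 107, 167) (-55, 107, 142) (-50, 106, 96) (-45, 109, 97) 
(-110, 109, 182) (-105, 111, 182) (-100, 113, 186) (-95, 113, 187) (-90, 109, 183) (-85, 112, 188) (-80, 110, 188) (-75, 106, 182) (-70, 108, 182) (-65, 106, 181) (-60, 106, 183) (-55, 105, 156) (-50, 106, 111) (-45, 105, 103) 
(-110, 191, 188) (-105, 188, 190) (-100, 171, 173) (-95, 145, 149) (-90, 137, 134) (-85, 124, 123) (-80, 102, 110) (-75, 91, 133) (-70, 98, 129) (-65, 103, 138) (-60, 104, 146) (-55, 106, 138) (-50, 103, 118) (-45, 102, 99)
```

The plate's end now reads about block x -77, roughly 22 mm proud, so the push is working. I'll push 11 mm more, then back off and lift.

>>> move_arm(plan=[{"hand": -1,"tx": -0.006,"ty": 0,"tz": 0,"spin": 0},{"hand": -1,"tx": -0.012,"ty": 0,"tz": 0,"spin": 0},{"hand": -1,"tx": -0.018,"ty": 0,"tz": 0,"spin": 0},{"hand": -1,"tx": -0.022,"ty": 0,"tz": 0,"spin": 0},{"hand": -1,"tx": -0.022,"ty": 0,"tz": 0,"spin": 0}])

```text
clock: 20.32
position: [0.5835, -0.0083, 0.0318]
eef_rot: [3.141, 0.0, -0.212]
force: [0.0, -1.0, 0.9]
finger_gap: 0.0002
gripper_force: 0.0
```

>>> move_arm(plan=[{"hand": -1,"tx": 0.01,"ty": 0,"tz": 0,"spin": 0},{"hand": -1,"tx": 0.02,"ty": 0,"tz": 0,"spin": 0},{"hand": -1,"tx": 0.02,"ty": 0,"tz": -0.08,"spin": 0},{"hand": -1,"tx": 0.02,"ty": 0,"tz": -0.16,"spin": 0},{"hand": -1,"tx": 0.02,"ty": 0,"tz": -0.24,"spin": 0}])

```text
clock: 20.73
position: [0.5936, -0.0106, 0.1527]
eef_rot: [-3.141, 0.002, -0.212]
force: [1.2, 0.2, 0.2]
finger_gap: 0.0002
gripper_force: 0.0
```

>>> move_arm(plan=[{"hand": 1,"tx": -0.06,"ty": 0,"tz": -0.06,"spin": 0},{"hand": 1,"tx": -0.12,"ty": 0,"tz": -0.12,"spin": 0},{"hand": 1,"tx": -0.18,"ty": 0,"tz": -0.14,"spin": 0},{"hand": 1,"tx": -0.22,"ty": 0,"tz": -0.14,"spin": 0},{"hand": 1,"tx": -0.22,"ty": 0,"tz": -0.14,"spin": 0}])

```text
clock: 21.15
position: [0.4844, 0.0136, 0.2235]
eef_rot: [3.141, -0.002, -0.211]
force: [1.2, -0.2, 0.0]
finger_gap: 0.0608
gripper_force: 0.0
```

>>> move_arm(plan=[{"hand": 1,"tx": 0,"ty": 0,"tz": 0,"spin": 0},{"hand": 1,"tx": 0,"ty": 0,"tz": 0,"spin": 0},{"hand": 1,"tx": 0,"ty": 0,"tz": 0,"spin": 0}])

```text
clock: 21.4
position: [0.487, 0.0123, 0.2215]
eef_rot: [-3.141, 0.001, -0.213]
force: [-0.1, 0.7, -0.0]
finger_gap: 0.0856
gripper_force: 0.0
```

Run:
```python
from h import *
import pickle
s=robot.sense(); print(np.round(s["position"],4),np.round(s["eef_rot"],3),s["finger_gap"],np.abs(s["dq"]).max())
w=wrist(); I=w["image"]; cv2.imwrite("pics/w12.png",I); pickle.dump(w,open("w12.pkl","wb"))
e=np.array([np.cos(.212),-np.sin(.212)]); n=np.array([-e[1],e[0]]); o=np.array([.5695,-.0078])
for bx,by in((75,41),(-55,41),(-89,0),(5,0)): print(bx,by,np.round(proj(w,[*(o+e*bx/1000+n*by/1000),.034]),1))
```

```text
[0.487  0.0123 0.2215] [-3.141e+00  1.000e-03 -2.130e-01] 0.08555577484359808 0.006493712604399248
75 41 [271.9  22.5]
-55 41 [277. 182.]
-89 0 [322.  218.4]
5 0 [322.1 112.4]
```

View pics/w12.png

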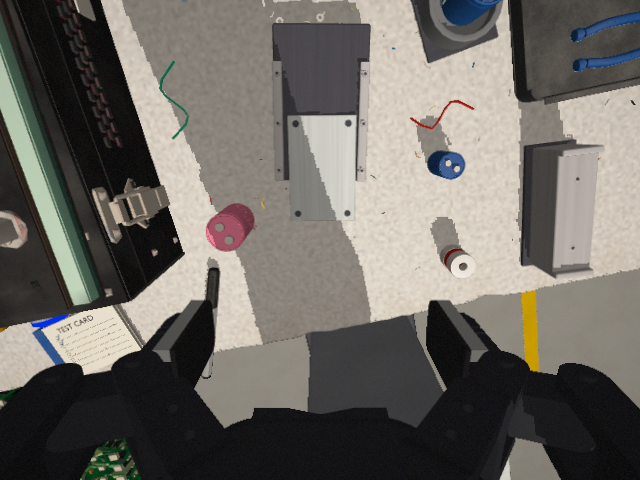

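The plate now sticks out of the block with corners near (289,115), (355,115), (290,220) and (355,219). Its end matches the predicted 34–35 mm. I'll compute its pose.

Run:
```python
from h import *
import pickle
w=pickle.load(open("w12.pkl","rb")); g=cv2.cvtColor(w["image"],cv2.COLOR_BGR2GRAY).astype(int)
def edges(line,off): d=np.diff(line); return [(int(i)+off,int(d[i])) for i in range(len(d)) if abs(d[i])>15]
for v in(195,210): print("row",v,edges(g[v,280:365],280))
for u in(305,345): print("col",u,edges(g[105:235,u],105))
TT=np.linalg.inv(toolT(robot.sense())); np.set_printoptions(suppress=True)
for n,u,v,z in(("nearmid",322,220,.034),("nearL",290.5,200,.034),("nearR",355,200,.034),("farmid",322,115,.034),("blk edge mid",322,181,.035)):
    p=onz(w,u,v,z); print(n,np.round(p[:2],4),"tool",np.round((TT@np.append(p,1))[:2],4))
```

```text
row 195 [(326, 44), (327, 26)]
row 210 [(333, 47), (334, 30), (344, -35), (345, -55), (346, -17), (347, 42), (348, 44), (349, 19), (353, -20)]
col 305 [(111, -19), (114, 74), (115, 73), (134, -64)]
col 345 [(111, -18), (114, 104), (115, 33), (119, -29), (120, -44), (124, 41), (125, 37), (209, -40), (210, -63), (211, -35), (214, 45), (215, 71), (216, 17), (219, -17), (230, -24), (233, -47)]
nearmid [0.481  0.0112] tool [-0.0053  0.0025]
nearL [0.5056 0.0357] tool [ 0.0136 -0.0267]
nearR [ 0.4931 -0.0225] tool [0.0136 0.0329]
farmid [ 0.5723 -0.0083] tool [0.0881 0.0023]
blk edge mid [0.5167 0.0036] tool [0.0312 0.0024]
```

>>> move_arm(plan=[{"hand": 1,"tx": 0.024,"ty": 0.005,"tz": 0.06,"spin": 0},{"hand": 1,"tx": 0.024,"ty": 0.005,"tz": 0.13,"spin": 0},{"hand": 1,"tx": 0.024,"ty": 0.005,"tz": 0.2,"spin": 0},{"hand": 1,"tx": 0.024,"ty": 0.005,"tz": 0.25,"spin": 0},{"hand": 1,"tx": 0.024,"ty": 0.005,"tz": 0.25,"spin": 0}])

```text
clock: 21.87
position: [0.4942, 0.0074, 0.0914]
eef_rot: [3.141, 0.009, -0.212]
force: [-0.8, 0.7, 0.5]
finger_gap: 0.0852
gripper_force: 0.0
```

>>> move_arm(plan=[{"hand": 1,"tx": 0,"ty": 0,"tz": 0,"spin": 0},{"hand": 1,"tx": 0,"ty": 0,"tz": 0,"spin": 0},{"hand": 1,"tx": 0,"ty": 0,"tz": 0,"spin": 0}])

```text
clock: 22.12
position: [0.499, 0.0078, 0.0988]
eef_rot: [-3.141, -0.003, -0.212]
force: [-0.6, -0.0, -0.2]
finger_gap: 0.0851
gripper_force: 0.0
```

>>> move_arm(plan=[{"hand": 1,"tx": 0,"ty": 0,"tz": 0.04,"spin": 0},{"hand": 1,"tx": 0,"ty": 0,"tz": 0.08,"spin": 0},{"hand": 1,"tx": 0,"ty": 0,"tz": 0.12,"spin": 0},{"hand": 1,"tx": 0,"ty": 0,"tz": 0.15,"spin": 0},{"hand": 1,"tx": 0,"ty": 0,"tz": 0.15,"spin": 0}])

```text
clock: 22.53
position: [0.4968, 0.0075, 0.0208]
eef_rot: [3.141, 0.002, -0.212]
force: [-0.8, -0.4, -1.1]
finger_gap: 0.0854
gripper_force: 0.0
```

>>> move_arm(plan=[{"hand": 0.7,"tx": 0,"ty": 0,"tz": 0.01,"spin": 0},{"hand": 0.6,"tx": 0,"ty": 0,"tz": 0.02,"spin": 0},{"hand": 0.6,"tx": 0,"ty": 0,"tz": 0.026,"spin": 0},{"hand": 0.6,"tx": 0,"ty": 0,"tz": 0.026,"spin": 0},{"hand": 0.6,"tx": 0,"ty": 0,"tz": 0.026,"spin": 0}])

```text
clock: 22.95
position: [0.4977, 0.0076, 0.0093]
eef_rot: [-3.142, -0.001, -0.212]
force: [-0.1, -0.9, 0.1]
finger_gap: 0.0685
gripper_force: 0.0
```

Run:
```python
from h import *
s=robot.sense(); print(np.round(s["position"],4),np.round(s["eef_rot"],3),np.round(s["force"],1),s["finger_gap"])
```

```text
[0.4977 0.0076 0.0093] [-3.142e+00 -1.000e-03 -2.120e-01] [-0.1 -0.9  0.1] 0.06853352376872864
```

Closing gently, then lifting.

>>> move_arm(plan=[{"hand": 0.5,"tx": 0,"ty": 0,"tz": 0,"spin": 0},{"hand": 0.4,"tx": 0,"ty": 0,"tz": 0,"spin": 0},{"hand": 0.3,"tx": 0,"ty": 0,"tz": 0,"spin": 0},{"hand": -0.5,"tx": 0,"ty": 0,"tz": 0,"spin": 0},{"hand": -1,"tx": 0,"ty": 0,"tz": 0,"spin": 0}], grip_force=50)

```text
clock: 23.37
position: [0.4977, 0.0077, 0.0094]
eef_rot: [3.142, -0.001, -0.212]
force: [-1.5, 1.1, 5.6]
finger_gap: 0.0586
gripper_force: 52.1
```

>>> move_arm(plan=[{"hand": -1,"tx": 0,"ty": 0,"tz": 0,"spin": 0},{"hand": -1,"tx": 0,"ty": 0,"tz": 0,"spin": 0},{"hand": -1,"tx": 0,"ty": 0,"tz": 0,"spin": 0}])

```text
clock: 23.62
position: [0.4977, 0.0077, 0.0094]
eef_rot: [3.142, -0.001, -0.212]
force: [-2.6, 0.4, 5.6]
finger_gap: 0.0583
gripper_force: 52.1
```

>>> move_arm(plan=[{"hand": -1,"tx": 0,"ty": 0,"tz": -0.02,"spin": 0},{"hand": -1,"tx": 0,"ty": 0,"tz": -0.05,"spin": 0},{"hand": -1,"tx": 0,"ty": 0,"tz": -0.09,"spin": 0},{"hand": -1,"tx": 0,"ty": 0,"tz": -0.12,"spin": 0},{"hand": -1,"tx": 0,"ty": 0,"tz": -0.15,"spin": 0}])

```text
clock: 24.03
position: [0.4975, 0.0078, 0.0854]
eef_rot: [-3.141, -0.0, -0.212]
force: [0.8, 0.7, -0.8]
finger_gap: 0.0585
gripper_force: 53.6
```

>>> move_arm(plan=[{"hand": -1,"tx": 0,"ty": 0,"tz": -0.03,"spin": 0},{"hand": -1,"tx": 0,"ty": 0,"tz": -0.06,"spin": 0},{"hand": -1,"tx": 0,"ty": 0,"tz": -0.09,"spin": 0},{"hand": -1,"tx": 0,"ty": 0,"tz": -0.12,"spin": 0},{"hand": -1,"tx": 0,"ty": 0,"tz": -0.12,"spin": 0}])

```text
clock: 24.45
position: [0.4989, 0.0079, 0.1472]
eef_rot: [-3.141, -0.004, -0.212]
force: [0.4, 0.1, -0.9]
finger_gap: 0.0584
gripper_force: 53.6
```

>>> move_arm(plan=[{"hand": -1,"tx": -0.008,"ty": 0.05,"tz": 0,"spin": 0},{"hand": -1,"tx": -0.016,"ty": 0.1,"tz": 0,"spin": 0},{"hand": -1,"tx": -0.024,"ty": 0.15,"tz": 0,"spin": 0},{"hand": -1,"tx": -0.032,"ty": 0.2,"tz": 0,"spin": 0},{"hand": -1,"tx": -0.038,"ty": 0.234,"tz": 0,"spin": 0}])

```text
clock: 24.87
position: [0.4529, -0.1049, 0.1435]
eef_rot: [3.141, 0.001, -0.214]
force: [-0.4, 0.1, -2.1]
finger_gap: 0.0585
gripper_force: 53.7
```

>>> move_arm(plan=[{"hand": -1,"tx": -0.008,"ty": 0.05,"tz": 0,"spin": -0.05},{"hand": -1,"tx": -0.016,"ty": 0.1,"tz": 0,"spin": -0.1},{"hand": -1,"tx": -0.024,"ty": 0.15,"tz": 0,"spin": -0.16},{"hand": -1,"tx": -0.032,"ty": 0.2,"tz": 0,"spin": -0.21},{"hand": -1,"tx": -0.038,"ty": 0.234,"tz": 0,"spin": -0.246}])

```text
clock: 25.28
position: [0.4095, -0.2151, 0.1435]
eef_rot: [3.141, 0.001, -0.089]
force: [0.6, -0.0, -0.5]
finger_gap: 0.0587
gripper_force: 53.6
```

>>> move_arm(plan=[{"hand": -1,"tx": 0,"ty": 0,"tz": 0,"spin": 0},{"hand": -1,"tx": 0,"ty": 0,"tz": 0,"spin": 0},{"hand": -1,"tx": 0,"ty": 0,"tz": 0,"spin": 0},{"hand": -1,"tx": 0,"ty": 0,"tz": 0,"spin": 0}])

```text
clock: 25.62
position: [0.4114, -0.212, 0.1437]
eef_rot: [-3.141, 0.0, -0.088]
force: [-0.2, 0.5, -0.4]
finger_gap: 0.0582
gripper_force: 53.7
```

```bash
cat > pl.py <<'E'
from h import *
s=robot.sense(); print(np.round(s["position"],4),np.round(s["eef_rot"],3),s["finger_gap"],np.abs(s["dq"]).max(),np.round(s["force"],1))
w=wrist(); cv2.imwrite("pics/w13.png",w["image"]); g=cv2.cvtColor(w["image"],cv2.COLOR_BGR2GRAY).astype(int)
T=toolT(s); zt=s["position"][2]+.0246   # plate top rel TCP as at grasp
for n,x,y in(("far mid",.0766,0),("farL",.0766,-.03),("farR",.0766,.03),("near mid",-.0174,0)):
    P=(T@[x,y,0,1])[:3]; P[2]=zt; print(n,np.round(proj(w,P),1))
for P in ([.4737,-.2188,.045],[.4406,-.2157,.045],[.4076,-.2126,.045]): print("saddle",np.round(proj(w,P),1))
def edges(l,off): d=np.diff(l); return [(int(i)+off,int(d[i])) for i in range(len(d)) if abs(d[i])>25]
for u in(280,320,350): print("col",u,edges(g[60:330,u],60))
for v in(230,260): print("row",v,edges(g[v,220:430],220))
E
python3 pl.py
```

```text
[ 0.4114 -0.212   0.1437] [-3.141  0.    -0.088] 0.05817791428513515 0.00439580060355541 [-0.2  0.5 -0.4]
far mid [318.1 117.2]
farL [221.9 117.4]
farR [414.3 117.4]
near mid [318.4 375.1]
saddle [321.3 148.6]
saddle [320.9 199.2]
saddle [320.6 246.1]
col 280 [(116, -39), (117, -36), (240, 49)]
col 320 [(108, 45), (113, -30), (116, -31), (242, 54)]
col 350 [(97, -31), (98, -36), (99, 41), (101, -37), (102, -33), (104, -26), (273, 57)]
row 230 [(230, -47), (405, 33), (406, 36)]
row 260 [(233, -26), (339, -30), (340, -35), (404, 43)]
```

The held plate matches the predicted pixels (far edge v=117, centred), so it is level and its offset is right. Lowering it.

>>> move_arm(plan=[{"hand": -1,"tx": 0,"ty": 0.002,"tz": 0.05,"spin": 0},{"hand": -1,"tx": 0,"ty": 0.002,"tz": 0.1,"spin": 0},{"hand": -1,"tx": 0,"ty": 0.002,"tz": 0.15,"spin": 0},{"hand": -1,"tx": 0,"ty": 0.002,"tz": 0.19,"spin": 0},{"hand": -1,"tx": 0,"ty": 0.002,"tz": 0.2,"spin": 0}])

```text
clock: 26.08
position: [0.4093, -0.2124, 0.041]
eef_rot: [-3.14, 0.004, -0.088]
force: [-0.2, 0.2, -1.3]
finger_gap: 0.0585
gripper_force: 53.8
```

>>> move_arm(plan=[{"hand": -1,"tx": 0,"ty": 0,"tz": 0.006,"spin": 0},{"hand": -1,"tx": 0,"ty": 0,"tz": 0.014,"spin": 0},{"hand": -1,"tx": 0,"ty": 0,"tz": 0.022,"spin": 0},{"hand": -1,"tx": 0,"ty": 0,"tz": 0.028,"spin": 0},{"hand": -1,"tx": 0,"ty": 0,"tz": 0.028,"spin": 0}])

```text
clock: 26.5
position: [0.4111, -0.2141, 0.0299]
eef_rot: [3.141, -0.0, -0.089]
force: [0.3, 0.3, 0.1]
finger_gap: 0.0584
gripper_force: 53.8
```

>>> move_arm(plan=[{"hand": -1,"tx": 0,"ty": 0,"tz": 0,"spin": 0},{"hand": -1,"tx": 0,"ty": 0,"tz": 0,"spin": 0}])

```text
clock: 26.67
position: [0.4112, -0.2142, 0.0302]
eef_rot: [3.141, -0.001, -0.089]
force: [-0.4, -0.4, -0.7]
finger_gap: 0.0583
gripper_force: 53.8
```

>>> move_arm(plan=[{"hand": -1,"tx": 0,"ty": -0.002,"tz": 0.003,"spin": 0},{"hand": -1,"tx": 0,"ty": -0.002,"tz": 0.006,"spin": 0},{"hand": -1,"tx": 0,"ty": -0.002,"tz": 0.009,"spin": 0},{"hand": -1,"tx": 0,"ty": -0.002,"tz": 0.011,"spin": 0},{"hand": -1,"tx": 0,"ty": -0.002,"tz": 0.011,"spin": 0}])

```text
clock: 27.08
position: [0.411, -0.2131, 0.0248]
eef_rot: [3.142, 0.0, -0.089]
force: [-3.9, 1.3, 8.9]
finger_gap: 0.0584
gripper_force: 54.5
```

>>> move_arm(plan=[{"hand": -1,"tx": 0,"ty": 0,"tz": 0,"spin": 0},{"hand": -1,"tx": 0,"ty": 0,"tz": 0,"spin": 0}])

```text
clock: 27.25
position: [0.411, -0.2131, 0.0248]
eef_rot: [3.142, 0.0, -0.089]
force: [-3.7, 2.4, 8.5]
finger_gap: 0.0584
gripper_force: 54.5
```

>>> move_arm(plan=[{"hand": -1,"tx": 0,"ty": 0,"tz": -0.001,"spin": 0},{"hand": 0.4,"tx": 0,"ty": 0,"tz": -0.001,"spin": 0},{"hand": 0.5,"tx": 0,"ty": 0,"tz": -0.001,"spin": 0},{"hand": 0.7,"tx": 0,"ty": 0,"tz": -0.001,"spin": 0},{"hand": 0.8,"tx": 0,"ty": 0,"tz": -0.001,"spin": 0}])

```text
clock: 27.67
position: [0.411, -0.2131, 0.0248]
eef_rot: [-3.142, -0.0, -0.089]
force: [0.2, -0.3, -1.0]
finger_gap: 0.0768
gripper_force: 0.0
```

>>> move_arm(plan=[{"hand": 0.8,"tx": 0,"ty": 0,"tz": 0,"spin": 0},{"hand": 0.8,"tx": 0,"ty": 0,"tz": 0,"spin": 0},{"hand": 0.8,"tx": 0,"ty": 0,"tz": -0.04,"spin": 0},{"hand": 0.8,"tx": 0,"ty": 0,"tz": -0.1,"spin": 0},{"hand": 0.8,"tx": 0,"ty": 0,"tz": -0.16,"spin": 0}])

```text
clock: 28.08
position: [0.4102, -0.2126, 0.1052]
eef_rot: [-3.14, 0.002, -0.089]
force: [0.7, -0.3, 0.4]
finger_gap: 0.0768
gripper_force: 0.0
```

>>> move_arm(plan=[{"hand": 0.8,"tx": 0,"ty": 0,"tz": -0.08,"spin": 0},{"hand": 0.8,"tx": 0,"ty": 0,"tz": -0.16,"spin": 0},{"hand": 0.8,"tx": 0,"ty": 0,"tz": -0.22,"spin": 0},{"hand": 0.8,"tx": 0,"ty": 0,"tz": -0.26,"spin": 0},{"hand": 0.8,"tx": 0,"ty": 0,"tz": -0.26,"spin": 0}])

```text
clock: 28.5
position: [0.413, -0.2139, 0.2396]
eef_rot: [3.139, -0.007, -0.089]
force: [0.4, 1.0, -0.6]
finger_gap: 0.0771
gripper_force: 0.0
```

>>> move_arm(plan=[{"hand": 0.8,"tx": 0,"ty": 0,"tz": 0,"spin": 0},{"hand": 0.8,"tx": 0,"ty": 0,"tz": 0,"spin": 0},{"hand": 0.8,"tx": 0,"ty": 0,"tz": 0,"spin": 0}])

```text
clock: 28.75
position: [0.4103, -0.2128, 0.2335]
eef_rot: [-3.141, 0.002, -0.089]
force: [-0.9, 0.2, 0.6]
finger_gap: 0.0766
gripper_force: 0.0
```

Run:
```python
from h import *
s=robot.sense(); print(np.round(s["position"],4),np.round(s["eef_rot"],3),s["finger_gap"],s["clock"])
w=wrist(); I=w["image"]; cv2.imwrite("pics/w14.png",I); g=cv2.cvtColor(I,cv2.COLOR_BGR2GRAY).astype(int)
e=np.array([np.cos(.089),-np.sin(.089)]); n=np.array([-e[1],e[0]]); o=np.array([.4406,-.2157])
def P(a,b,z): return np.round(proj(w,[*(o+e*a+n*b),z]),1)
print("plate pred far",P(.047,0,.049),"near",P(-.047,0,.049),"L",P(0,.03,.049),"R",P(0,-.03,.049))
print("lip inner far",P(.054,0,.051),"near",P(-.054,0,.051))
def edges(l,off): d=np.diff(l); return [(int(i)+off,int(d[i])) for i in range(len(d)) if abs(d[i])>18]
uc,vc=P(0,0,.049)
for du in(-12,0,12): u=int(uc+du); print("col",u,edges(g[int(vc)-80:int(vc)+90,u],int(vc)-80))
for dv in(-25,0,20): v=int(vc+dv); print("row",v,edges(g[v,int(uc)-60:int(uc)+60],int(uc)-60))
# heat sink and capacitor/coupling colours
print("hs ends pred",np.round(proj(w,[.4828,-.384,.071]),1),np.round(proj(w,[.4228,-.3848,.071]),1))
hsv=cv2.cvtColor(I,cv2.COLOR_BGR2HSV); m=cv2.inRange(hsv,(95,90,30),(130,255,255)); 
for c in cv2.findContours(m,0,1)[0]:
    if cv2.contourArea(c)>150: print("blue",cv2.boundingRect(c))
print("cap pred",np.round(proj(w,[.6365,-.142,.073]),1),np.round(proj(w,[.6365,-.142,.02]),1))
```

```text
[ 0.4103 -0.2128  0.2335] [-3.141e+00  2.000e-03 -8.900e-02] 0.07663394738400335 28.75
plate pred far [319.7 127. ] near [319.8 231.8] L [286.5 181.5] R [353.  181.5]
lip inner far [319.7 118.5] near [319.8 239.5]
col 307 [(110, -28), (111, 36), (112, 33), (117, -24), (123, -45), (127, 57), (128, 23), (231, -20), (234, -53), (239, 30), (240, 46), (262, -19), (263, -95)]
col 319 [(109, -20), (111, 46), (112, 30), (117, -27), (123, -47), (127, 67), (231, -22), (232, -60), (239, 33), (240, 43), (259, -48), (260, 40), (261, -56), (266, -55)]
col 331 [(111, 49), (112, 30), (117, -23), (118, 20), (124, -48), (127, 70), (231, -56), (232, -23), (239, 35), (240, 44), (258, -24), (260, -43)]
row 156 [(278, -30), (279, -42), (285, 29), (286, 31)]
row 181 [(285, -19)]
row 201 [(286, -25)]
hs ends pred [522.9 114.5] [519.4 188.4]
blue (186, 104, 36, 27)
blue (338, 0, 107, 40)
cap pred [191.2 -81. ] [212.5 -45.8]
```

The plate's edges read v=127.5 and 232 (predicted 127 and 231.8), and the lips are at 118 and 239.5, so it is seated and centred. I'll hand the job in.

```bash
python3 -c "
from rig import robot
print(robot.job_done())"
```

```text
the job is handed in; nothing more can be done
None
```

I set the capacitor in the round cup, the heat sink fins up on the short saddle and the plate flat on the long saddle, with nothing still gripped. I checked each in the camera after letting go and it was centred; nothing I did came close to the three bystanders. I handed the job in at about 29 s on the robot's clock, but no verdict was shown.

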